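Clamp the sample jar on the laboratory shaker

TASK

Clamp the red-lidded jar on the shaker: stand it in the round nest on the platform, swing the clamp arm over it right up to its stop, then screw the T-handle down clockwise (about two half turns) until it comes up against its stop and the foot presses firmly on the lid. Keep the jar upright, leave the other jars, bottles and the beaker standing where they are, and let go of everything at the end.

Things in the scene. Friction and masses are not known exactly. Their poses are not given: they have to be found in the camera images.
- jar_red: The jar to be clamped: white plastic jar with a red screw lid, 82 mm tall, 0.15 to 0.31 kg. Body 58 mm in diameter up to 64 mm, lid 62 mm in diameter from 64 to 82 mm. Origin: centre of its underside, z up. It is the only loose jar with a red lid; it stands on the bench in one of three places beside a green-lidded and a blue-lidded jar of the same size, at least 105 mm apart centre to centre.
- shaker: Benchtop shaker, fixed to the bench: white housing 300 (x) x 220 (y) mm, origin at the centre of its underside, its sloping control panel at its -x end facing the robot. An aluminium platform (top at z 70 mm) covers x -85 to 145, y -95 to 95 mm. A steel column of 28 mm diameter stands on it at x 120, y 0 and ends under the arm, whose top there is at z 206 mm.
- nest (a point): Centre of the nest's floor (a black rubber disc, 74 mm above the bench) on the shaker at x 0, y 0. A ring of 35 mm inner radius and 8 mm height above that floor surrounds it, so the jar stands in it with about 6 mm of play all round. x, y axes as the shaker's. The clamp screw comes down over this centre when the arm is at its stop.
- pivot (a point): A point on the vertical axis of the column (shaker x 120, y 0), 187 mm above the bench, about which the clamp arm swings.
- clamp_arm (a joint): Swing of the clamp arm (blue-grey bar, 22 mm wide and 16 mm thick, top 196 mm above the bench) about the column, rad. 0: against its stop, pointing to the shaker's -x, with the screw over the nest centre. Positive: swung clockwise seen from above, towards the shaker's +y; it starts between 0.9 and 1.4 and can go to 1.65. The screw axis is 120 mm from the column axis. Friction 1.2 N m holds it where it is left (about 10 N at the screw to move it).
- t_handle (a joint): Turn of the T-handle, rad: 0 with the screw fully up, growing clockwise as seen from above (screwing down), 6.60 at its hard stop, where the handle's dark collar meets the round boss at the arm's end. It starts between 0 and 1.0, so 5.6 to 6.6 rad (about two half turns) are needed. The screw sinks 12 mm per turn, and handle and foot sink with it. Friction 0.35 N m throughout (about 7 N at a grip), it stays where it is left, and does not turn by itself.
- hub (a point): Centre of the T-handle's crossbar, on the screw axis; 234 mm above the bench with the screw fully up, 221 mm at the stop. x axis: along the crossbar, which is 144 mm long: an orange grip of 16 mm diameter at each end from 30 to 72 mm from this point, steel between them and a hub of 25 mm diameter reaching 12 mm above and 14 mm below the bar's axis; below it the collar of 30 mm diameter. z up. The boss's top is at 199 mm.
- foot: Round pressure foot of the clamp screw, 40 mm in diameter with a black rubber underside, on a stiff spring (5 N per mm). Origin: centre of its underside. It does not turn with the screw. With the screw fully up it hangs 8.6 mm above the lid of a jar in the nest; at the screw's stop the spring is compressed by about 4 mm (about 18 N).
- jar_green: White jar with a green lid, same size as the red-lidded one: a bystander. Origin: centre of its underside.
- jar_blue: White jar with a blue lid, same size: a bystander. Origin: centre of its underside.
- amber_bottle: Amber bottle with black cap, 54 mm in diameter, 115 mm tall, behind the shaker on the right: a bystander. Origin: centre of its underside.
- white_bottle: White bottle, 60 mm in diameter, 130 mm tall, on the left: a bystander. Origin: centre of its underside.
- brown_bottle: Amber bottle with black cap, 52 mm in diameter, 100 mm tall, on the left: a bystander. Origin: centre of its underside.
- beaker: Empty glass beaker, 68 mm in diameter, 90 mm tall, on the right: a bystander. Origin: centre of its underside.

How it is judged:
By the outcome, as a careful person would: the job done as asked, in the order asked, and still so for the second after the job is handed in, with the robot touching nothing.
It also fails if it takes over 72 s, if anything falls off the work surface, if the arm or the gripper's body presses on something with over 40 N, if the wrist force passes 120 N, or if a joint passes its speed limit or range.

ROBOT

A 7-joint arm with a two-finger parallel gripper is mounted at the origin on the work surface. World frame = base frame: x ahead of the robot, y to its left, z up, the work surface at z = 0. Lengths are in m, angles in rad, forces in N, time in s.
With the tool pointing down it reaches from about 0.35 to 0.9 m from the base axis. Payload 19.9 kg.
Tool frame: the origin (TCP) lies at the very end of the fingers, on their centre line; the grasp point (between the pads) lies robot.grip_depth behind it (robot.grip_depth is the distance from the TCP to the grasp point, in m); x points along the fingers, y is the direction in which the jaws open and shut, and the axes are right-handed (so a half turn about x gives the same grasp; the last joint's range is limited). The gripper opens to 85 mm and grips with 20 to 120 N. Pads are 22 mm wide; open, the fingers measure 114 mm over their backs; the gripper's body (76 mm by 85 mm) begins 54 mm behind the grasp point. The pads swing forward as they close: fully open they stand 13 mm farther back than shut.
Start: joints at [1.083, 0.417, -0.01, 1.614, 0.005, 1.111, -0.053], TCP at [0.27, -0.564, 0.231] pointing down, gripper open.
Joint ranges: [-2.81, 2.81], [-0.39, 2.02], [-1.27, 1.25], [0.06, 2.57], [-1.19, 4.33], [0.19, 2], [-2.82, 2.82]. Speed limits (rad/s): [1.89, 1.89, 2.39, 2.39, 3.01, 3.01, 3.01].

INTERFACE

Orientations are given as a unit quaternion [w, x, y, z].
In Python, from workcell import robot gives the robot as it stands.
- The arm moves only by the shell command python3 -m crank 'ROWS' [FORCE]. ROWS is text: rows parted by semicolons, each of 5 numbers parted by spaces: the shift along the tool's x, y, z in cm, then the turn about the tool's x in rad, then the closure, from -1 (fully open) to 1 (shut), so that 0 is half open. In form: tx ty tz spin fingers; .... A call has 1 to 12 rows; each row shifts and turns the pose as measured when the row begins, along the tool's axes as they then stand; what a row does not reach is not made up. A row lasts 1/10 s, in which the tool goes at most 50 mm and 8.59 degrees, less where a joint would pass 70% of its speed; a pose out of reach is approached as far as the arm can. A call is refused whole if a number of a shift passes 5 or a number of a turn 0.15, either way. A call with a gripper value outside its range is refused whole. The fingers move at their own pace and stop on an object; FORCE is the grip in N (left out, the last holds). Time passes only in rows, so rows that do not move let the fingers close. It gives the time, the measured TCP pose, the force and the opening at its end, in the units of the state.
- robot.get_obs(): the state, without advancing time (a new reading comes with each control period).
- robot.read_camera(name): name is "side" or "top"; returns the picture (384x512x3 uint8, blue, green, red); there is no depth.
- robot.camera_model(name): a dict with "intrinsics" (3x3 intrinsics, pixels), "distortion" ([k1, k2, p1, p2, k3] as OpenCV has them; the pictures are not rectified), "rvec" (rotation vector, rad) and "tvec" (3), from world to camera coordinates, as OpenCV has them. Camera axes: x right, y down, z forward; pixel columns grow to the right and rows downward; lengths in m; the calibration is good to about 2 mm. A picture is of the moment at which its call begins. camera_model takes no time and is no camera call.
- robot.finish_job(): hands the job in, once; it reports no verdict.
The state is a dict: "t": time; "q": joint angles; "qd": joint speeds; "effort": joint torques, N m; "tcp_pos": TCP position; "eef_rot": TCP orientation; "ft_force": force on the tool from outside, world axes, zero at the start; "torque": the same for the moment, N m; "width": finger opening in m.
Only numpy, scipy, OpenCV 4.12 (cv2) and the standard library are available. Lean on these libraries where they do the work, as an engineer would, in place of code of your own. Each camera call takes 0.05 s, during which the arm holds its last target.

## Working session

There is one attempt and no reset: what is moved stays moved. The work goes in short steps, Python scripts to look and compute and a shell command to move; the robot and the scene stay as the last step left them, time stands still between calls to the robot, and variables do not carry over. Pictures are saved under pics/ and viewed, and the job is handed in when it is done.

```bash
ls; mkdir -p pics; python3 - <<'E'
from workcell import robot
import cv2
o=robot.get_obs()
for k,v in o.items(): print(k,v)
print(robot.grip_depth)
for n in("side","top"):
    cv2.imwrite(f"pics/{n}0.png",robot.read_camera(n)); print(robot.camera_model(n))
E
```

```text
pics
t 0.0
q [ 1.08252193  0.41795247 -0.01031471  1.61417679  0.0047102   1.11071304
 -0.0529725 ]
qd [-0.00131279 -0.00043609  0.00056159  0.00149386  0.00031919  0.00095159
 -0.00065563]
effort [-1.21548728e-03 -8.64465666e+01  6.77855685e-01 -4.34890974e+01
  1.89563271e-02  7.60309777e-03  7.77207879e-05]
tcp_pos [ 0.26987814 -0.56333816  0.23067255]
eef_rot [-0.15625185 -0.68940406 -0.15707953  0.68966181]
ft_force [-0.32334509  0.0839808  -0.13837685]
torque [ 0.00618996  0.03959191 -0.033391  ]
width 0.0856349124806592
0.0187
{'intrinsics': array([[405.47369284,   0.        , 254.14111555],
       [  0.        , 405.47369284, 186.33227792],
       [  0.        ,   0.        ,   1.        ]]), 'distortion': array([-0.14613476,  0.        ,  0.        ,  0.        ,  0.        ]), 'rvec': array([ 0.61914305, -2.56283655,  1.23465872]), 'tvec': array([0.50885463, 0.28263572, 1.15282963])}
{'intrinsics': array([[442.73699341,   0.        , 258.24599027],
       [  0.        , 442.73699341, 192.59558442],
       [  0.        ,   0.        ,   1.        ]]), 'distortion': array([0.03006153, 0.        , 0.        , 0.        , 0.        ]), 'rvec': array([ 2.18089954, -2.11959229,  0.16069951]), 'tvec': array([-0.02122083,  0.59776258,  1.23569442])}
```

View pics/side0.png

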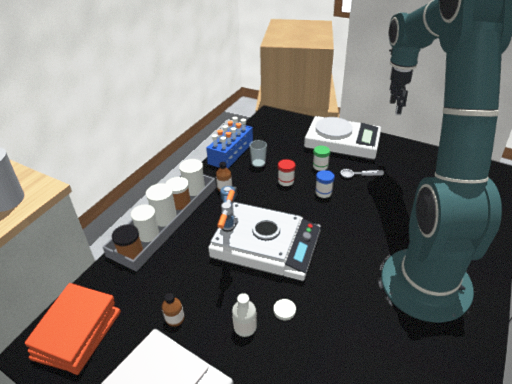

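View pics/top0.png

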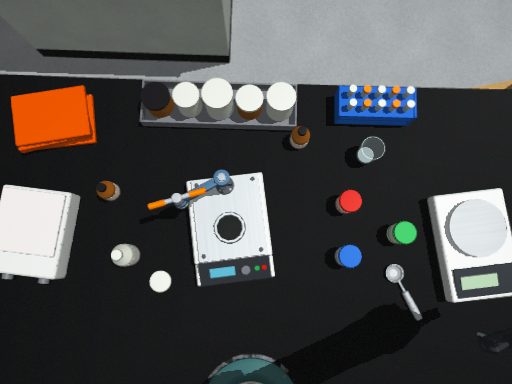

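```bash
cat > h.py <<'E'
import numpy as np,cv2
from workcell import robot
def model(n):
    m=robot.camera_model(n);R=cv2.Rodrigues(np.array(m['rvec'],float))[0];return m['intrinsics'],m['distortion'],R,np.array(m['tvec'],float)
def back(n,u,v,z):
    K,d,R,t=model(n);p=cv2.undistortPoints(np.array([[[u,v]]],float),K,d)[0,0]
    r=R.T@np.array([p[0],p[1],1]);c=-R.T@t;return c+r*(z-c[2])/r[2]
def proj(n,P):
    m=robot.camera_model(n);return cv2.projectPoints(np.array(P,float).reshape(-1,3),m['rvec'],m['tvec'],m['intrinsics'],m['distortion'])[0][:,0]
def up(img,x0,y0,x1,y1,s,f):
    cv2.imwrite(f,cv2.resize(img[y0:y1,x0:x1],None,fx=s,fy=s,interpolation=cv2.INTER_CUBIC))
def blob(img,lo,hi,box):
    x0,y0,x1,y1=box;m=cv2.inRange(cv2.cvtColor(img[y0:y1,x0:x1],cv2.COLOR_BGR2HSV),lo,hi)
    n,l,s,c=cv2.connectedComponentsWithStats(m);out=[]
    for i in range(1,n):
        if s[i,4]>15: out.append((s[i,4],c[i]+[x0,y0]))
    return sorted(out,key=lambda a:-a[0]),m
E
python3 - <<'E'
from h import *
t=cv2.imread('pics/top0.png');s=cv2.imread('pics/side0.png')
up(t,130,150,290,300,5,'pics/t0a.png'); up(s,190,170,340,290,5,'pics/s0a.png')
print(cv2.cvtColor(t[195:207:4,345:355:4],cv2.COLOR_BGR2HSV).tolist())
for nm,lo,hi in(('red',(170,120,60),(180,255,255)),('red0',(0,200,60),(4,255,255)),('grn',(45,100,60),(75,255,255)),('blu',(105,150,60),(125,255,255)),('or',(7,150,100),(16,255,255))):
    b,_=blob(t,lo,hi,(130,150,450,300))
    for a,c in b: print(nm,a,c,back('top',*c,.082).round(4),back('top',*c,.234).round(4))
E
```

```text
[[[1, 201, 237], [1, 200, 239], [1, 198, 239]], [[1, 200, 238], [1, 197, 239], [1, 197, 239]], [[1, 198, 239], [1, 196, 240], [2, 197, 240]]]
red0 124 [345.12096774 198.0483871 ] [ 0.5842 -0.2471  0.082 ] [ 0.5634 -0.2163  0.234 ]
red0 17 [263.52941176 266.64705882] [ 0.3887 -0.0241  0.082 ] [ 0.3921 -0.0209  0.234 ]
grn 461 [404.60303688 232.10629067] [ 0.4941 -0.411   0.082 ] [ 0.4845 -0.3598  0.234 ]
grn 29 [256.5862069  267.72413793] [ 0.3853 -0.0052  0.082 ] [ 0.3891 -0.0044  0.234 ]
blu 441 [349.79591837 255.83900227] [ 0.4247 -0.2598  0.082 ] [ 0.4237 -0.2274  0.234 ]
or 84 [155.69047619 204.33333333] [0.5513 0.2798 0.082 ] [0.5345 0.2453 0.234 ]
or 41 [197.2195122  193.65853659] [0.5845 0.1663 0.082 ] [0.5637 0.1458 0.234 ]
or 24 [196.625      189.70833333] [0.5956 0.1684 0.082 ] [0.5734 0.1478 0.234 ]
```

View pics/t0a.png

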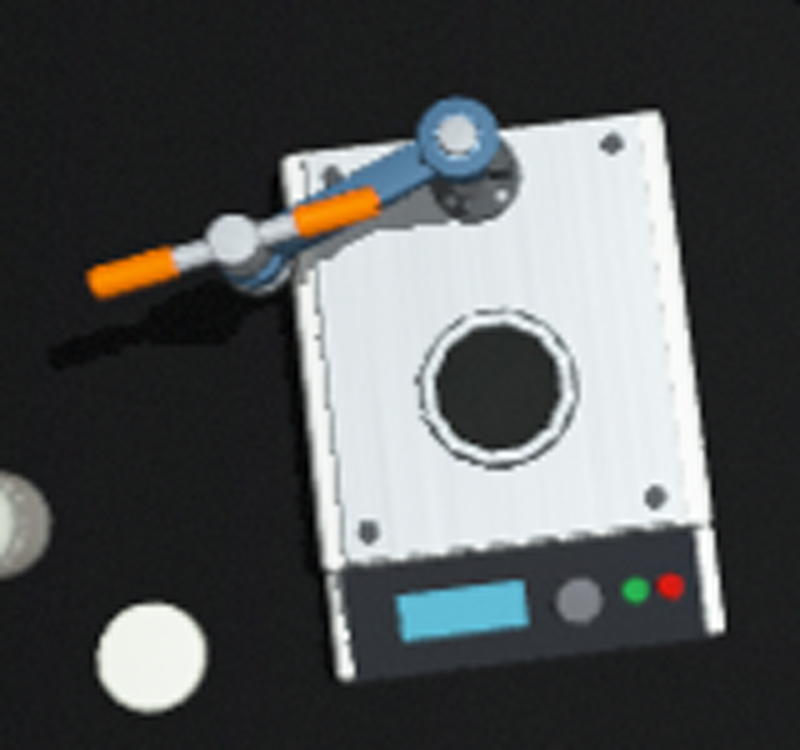

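View pics/s0a.png

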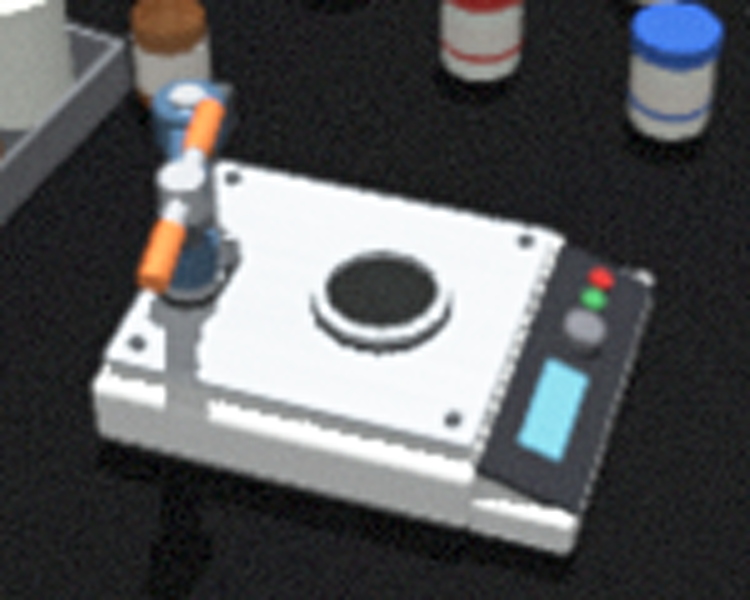

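```bash
python3 - <<'E'
from h import *
t=cv2.imread('pics/top0.png');s=cv2.imread('pics/side0.png')
f=lambda X,Y:(130+(X+.5)/5-.5,150+(Y+.5)/5-.5)
nest=back('top',*f(498,387),.082);col=back('top',*f(457,134),.206);hub=back('top',*f(232,240),.244)
e1=back('top',*f(91,283),.232);e2=back('top',*f(380,202),.232)
print('nest',nest,'col',col,np.hypot(*(nest-col)[:2]),'yaw',np.arctan2(*(col-nest)[1::-1]))
print('hub',hub,np.hypot(*(hub-col)[:2]),np.arctan2(*(hub-col)[1::-1]),'bar',np.arctan2(*(e2-e1)[1::-1]),np.hypot(*(e2-e1)[:2]),(e1+e2)/2)
g=lambda X,Y:(190+(X+.5)/5-.5,170+(Y+.5)/5-.5)
print('side nest',back('side',*g(381,294),.078),'col',back('side',*g(187,96),.206),'hub',back('side',*g(182,178),.244))
for nm,img in(('top',t),('side',s)):
  for c,lo,hi in(('red',(0,150,60),(5,255,255)),('red2',(174,150,60),(180,255,255)),('grn',(45,100,60),(75,255,255)),('blu',(105,150,60),(125,255,255))):
    b,m=blob(img,lo,hi,(325,180,430,280) if nm=='top' else (270,140,345,205))
    ys,xs=np.nonzero(m)
    for a,p in b[:2]: print(nm,c,a,p,back(nm,*p,.082 if nm=='top' else .075).round(4))
up(t,320,130,430,275,5,'pics/t0b.png')
E
```

```text
nest [0.49408963 0.07360245 0.082     ] col [0.6132424  0.09177179 0.206     ] 0.12053011236437335 yaw 0.15132208041429382
hub [0.55119985 0.19520844 0.244     ] 0.12061682348836471 2.1110776173462806 bar -1.2636284064112127 0.14538377538086356 [0.55162694 0.19532185 0.232     ]
side nest [0.49322667 0.07545507 0.078     ] col [0.61020659 0.09498803 0.206     ] hub [0.55008107 0.19624523 0.244     ]
top red 419 [350.1026253  200.58711217] [ 0.5774 -0.261   0.082 ]
top grn 461 [404.60303688 232.10629067] [ 0.4941 -0.411   0.082 ]
top blu 441 [349.79591837 255.83900227] [ 0.4247 -0.2598  0.082 ]
side red 187 [286.2459893  164.90909091] [ 0.577  -0.2628  0.075 ]
side grn 156 [321.30128205 151.03205128] [ 0.4926 -0.4088  0.075 ]
side blu 201 [324.92537313 176.09950249] [ 0.424  -0.2605  0.075 ]
```

View pics/t0b.png

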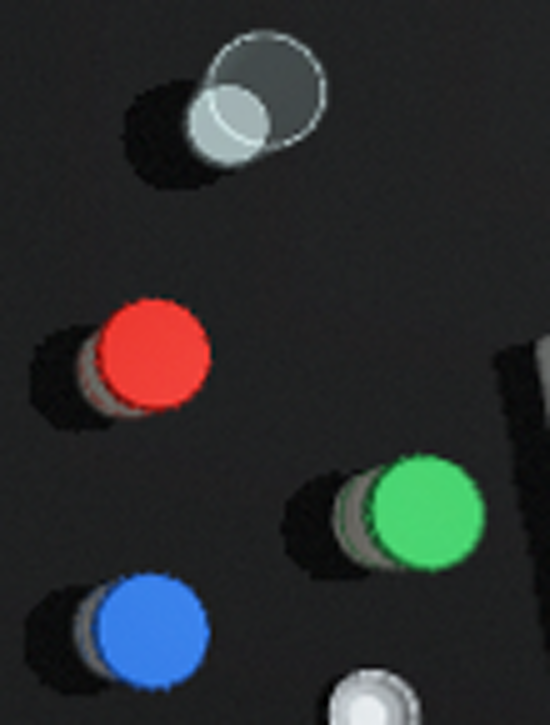

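```bash
cat >> h.py <<'E'
from scipy.spatial.transform import Rotation as Ro
def st(target=None,yaw=None):
    o=robot.get_obs();w,x,y,z=o['eef_rot'];R=Ro.from_quat([x,y,z,w]).as_matrix()
    ay=np.arctan2(R[1,1],R[0,1])
    print('t',round(o['t'],2),'tcp',o['tcp_pos'].round(4),'jawdir',round(ay,3),'tilt',R[:,0].round(3),'w',round(o['width'],4),'F',o['ft_force'].round(1),'T',o['torque'].round(2))
    print('q',o['q'].round(2))
    if target is not None:
        print('tool shift cm',(R.T@(np.array(target)-o['tcp_pos'])*100).round(2))
    if yaw is not None: print('spin(+ = cw)',round((ay-yaw+np.pi/2)%np.pi-np.pi/2,3))
    return o,R
E
python3 - <<'E'
from h import *
st([.577,-.262,.18],0)
print(back('top',372.8,148,.09))
E
```

```text
t 0.1 tcp [ 0.2699 -0.5634  0.2307] jawdir -1.124 tilt [-0.001  0.001 -1.   ] w 0.0853 F [ 0.6  0.3 -0.3] T [-0.01 -0.03 -0.  ]
q [ 1.08  0.42 -0.01  1.61  0.    1.11 -0.05]
tool shift cm [  5.08 -13.9  -40.72]
spin(+ = cw) -1.124
[ 0.72776287 -0.3233732   0.09      ]
```

```bash
python3 -m crank '0 -1.2 -3.4 0 -1;0 -1.2 -3.4 0 -1;0 -1.2 -3.4 0 -1;0 -1.2 -3.4 0 -1;0 -1.2 -3.4 0 -1;0 -1.2 -3.4 0 -1;0 -1.2 -3.4 0 -1;0 -1.2 -3.4 0 -1;0 -1.2 -3.4 0 -1;0 -1.2 -3.4 0 -1;0 -1.2 -3.4 0 -1;0 0 0 0 -1' 40; python3 -c "
from h import *
st([.577,-.262,.18],0)"
```

```text
t: 1.3
tcp_pos: [0.5582, -0.271, 0.2263]
eef_rot: [-0.153, -0.688, -0.158, 0.692]
ft_force: [-0.2, -0.1, -0.5]
width: 0.085
t 1.3 tcp [ 0.5582 -0.271   0.2263] jawdir -1.128 tilt [-0.006  0.006 -1.   ] w 0.085 F [-0.2 -0.1 -0.5] T [-0.03  0.02 -0.02]
q [ 0.53  0.42 -0.16  1.62  0.07  1.11 -0.78]
tool shift cm [ 4.62  0.03 -2.1 ]
spin(+ = cw) -1.128
```

```bash
python3 -m crank '2 0 -1.2 0 -1;2.5 0 -0.9 0 -1;2.5 0 0 0 -1;2 0 0 0 -1;2 0 0 0 -1;0 0 0 0 -1' ; python3 -c "
from h import *
st([.5772,-.2615,.05])
t=robot.read_camera('top');s=robot.read_camera('side')
up(t,290,130,430,275,4,'pics/t1.png');up(s,240,110,340,220,5,'pics/s1.png')"
```

```text
t: 1.9
tcp_pos: [0.5765, -0.2605, 0.1112]
eef_rot: [-0.153, -0.687, -0.159, 0.692]
ft_force: [-0.4, 0.5, -0.0]
width: 0.0853
t 1.9 tcp [ 0.5765 -0.2605  0.1112] jawdir -1.126 tilt [-0.008  0.006 -1.   ] w 0.0853 F [-0.4  0.5 -0. ] T [-0.01  0.    0.01]
q [ 0.49  0.57 -0.15  1.68  0.1   0.91 -0.83]
tool shift cm [ 6.11  0.17 -0.05]
```

View pics/s1.png

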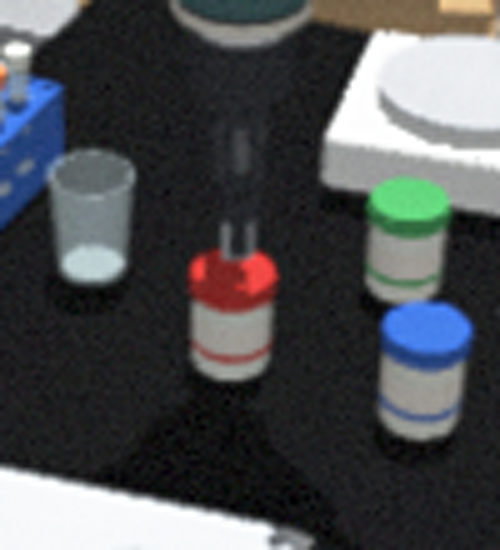

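View pics/t1.png

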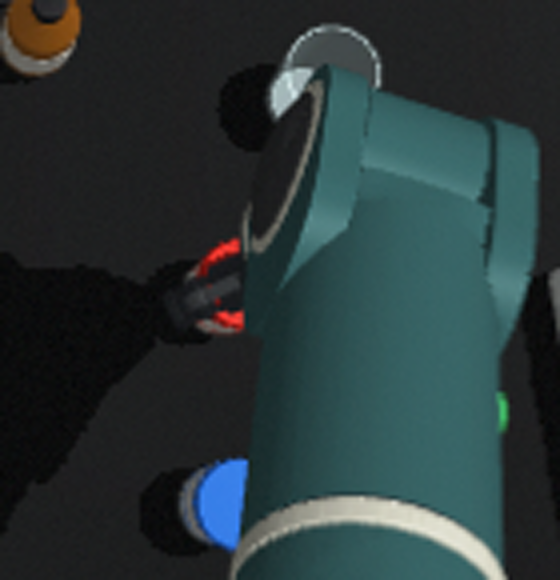

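The side view shows the gripper above the red lid (lid at about zoom 233,278), with the finger in front of it. The top view shows the red lid on both sides of the gripper. The measured pose agrees with the lid position, so I'll go down and grip.

```bash
python3 -m crank '2 0.1 0 0 -1;2 0.1 0 0 -1;1.5 0 0 0 -1;0.7 0 0 0 -1;0 0 0 0 -1' ; python3 -c "
from h import *
st([.5772,-.2615,.05])"
```

```text
t: 2.5
tcp_pos: [0.5819, -0.2649, 0.0567]
eef_rot: [0.156, 0.691, 0.156, -0.688]
ft_force: [0.5, 0.6, 0.0]
width: 0.0854
t 2.5 tcp [ 0.5819 -0.2649  0.0567] jawdir -1.127 tilt [ 0.004  0.001 -1.   ] w 0.0854 F [0.5 0.6 0. ] T [ 0.01 -0.06 -0.01]
q [ 0.49  0.65 -0.14  1.69  0.12  0.81 -0.84]
tool shift cm [ 0.67 -0.51  0.28]
```

```bash
python3 -m crank '0.4 -0.4 0.3 0 -1;0.3 0 0 0 -1;0 0 0 0 -1;0 0 0 0 1;0 0 0 0 1;0 0 0 0 1;0 0 0 0 1;0 0 0 0 1;0 0 0 0 1;0 0 0 0 1' 45; python3 -c "
from h import *
st([.5772,-.2615,.05])"
```

```text
t: 3.5
tcp_pos: [0.5783, -0.2628, 0.0522]
eef_rot: [0.156, 0.692, 0.155, -0.687]
ft_force: [0.3, 1.7, -0.4]
width: 0.0609
t 3.5 tcp [ 0.5783 -0.2628  0.0522] jawdir -1.127 tilt [ 0.007 -0.001 -1.   ] w 0.0609 F [ 0.3  1.7 -0.4] T [ 0.07  0.08 -0.01]
q [ 0.49  0.64 -0.14  1.71  0.12  0.79 -0.84]
tool shift cm [ 0.22 -0.16  0.05]
```

```bash
python3 -m crank '-1 0 0 0 1;-2 0 0 0 1;-3 0 0 0 1;-3 0 0 0 1;-3 0 0 0 1;0 0 0 0 1'; python3 -c "
from h import *
st([.494,.0738,.18])
robot.read_camera('side')
up(robot.read_camera('side'),190,110,340,290,3,'pics/s2.png')"
```

```text
t: 4.1
tcp_pos: [0.577, -0.2624, 0.1791]
eef_rot: [0.156, 0.692, 0.155, -0.688]
ft_force: [0.8, -0.3, -2.1]
width: 0.061
t 4.1 tcp [ 0.577  -0.2624  0.1791] jawdir -1.126 tilt [ 0.006  0.    -1.   ] w 0.061 F [ 0.8 -0.3 -2.1] T [ 0.04 -0.05  0.01]
q [ 0.5   0.49 -0.16  1.64  0.09  1.02 -0.82]
tool shift cm [ -0.14 -33.92  -6.96]
```

View pics/s2.png

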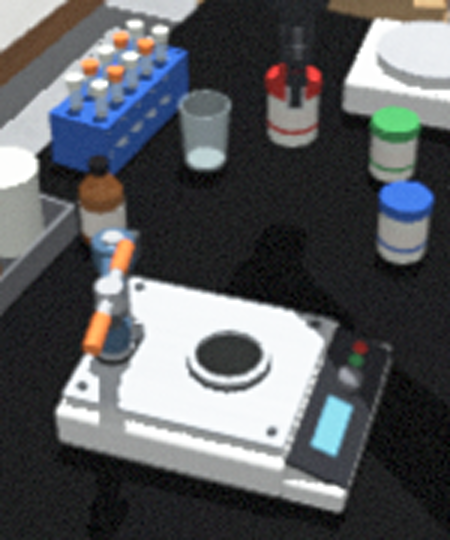

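Jar lifted upright at zoom (293,105). Now moving towards the nest, stopping just short of it.

```bash
python3 -m crank '0 -1.5 -0.3 0 1;0 -3 -0.6 0 1;0 -3.4 -0.7 0 1;0 -3.4 -0.7 0 1;0 -3.4 -0.7 0 1;0 -3.4 -0.7 0 1;0 -3.4 -0.7 0 1;0 -3.4 -0.7 0 1;0 -3.4 -0.7 0 1;0 -2 -0.4 0 1;0 0 0 0 1'; python3 -c "
from h import *
st([.494,.0738,.15])"
```

```text
t: 5.3
tcp_pos: [0.4875, 0.0559, 0.166]
eef_rot: [-0.154, -0.684, -0.16, 0.695]
ft_force: [1.5, 0.7, -2.5]
width: 0.0605
t 5.3 tcp [0.4875 0.0559 0.166 ] jawdir -1.123 tilt [-0.017  0.005 -1.   ] w 0.0605 F [ 1.5  0.7 -2.5] T [-0.04 -0.02  0.  ]
q [ 0.09  0.28 -0.3   1.99  0.1   0.9  -1.39]
tool shift cm [ 1.6  -1.31 -1.38]
```

```bash
python3 -m crank '0 -0.8 -0.8 0 1;0 -0.5 -0.5 0 1;0 0 0 0 1'; python3 -c "
from h import *
st([.494,.0738,.126])
up(robot.read_camera('side'),190,110,340,290,3,'pics/s3.png')
up(robot.read_camera('top'),130,120,330,300,4,'pics/t3.png')"
```

```text
t: 5.6
tcp_pos: [0.4929, 0.0745, 0.1647]
eef_rot: [-0.154, -0.683, -0.16, 0.696]
ft_force: [-0.8, -1.3, -1.8]
width: 0.0607
t 5.6 tcp [0.4929 0.0745 0.1647] jawdir -1.123 tilt [-0.019  0.004 -1.   ] w 0.0607 F [-0.8 -1.3 -1.8] T [-0.05 -0.07 -0.02]
q [ 0.06  0.3  -0.31  1.97  0.1   0.91 -1.43]
tool shift cm [ 3.87  0.16 -0.12]
```

View pics/s3.png

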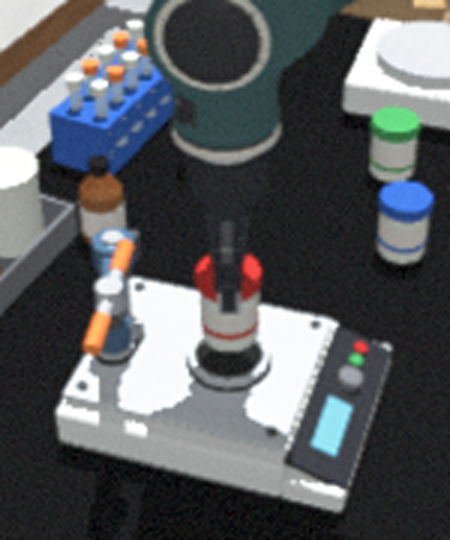

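View pics/t3.png

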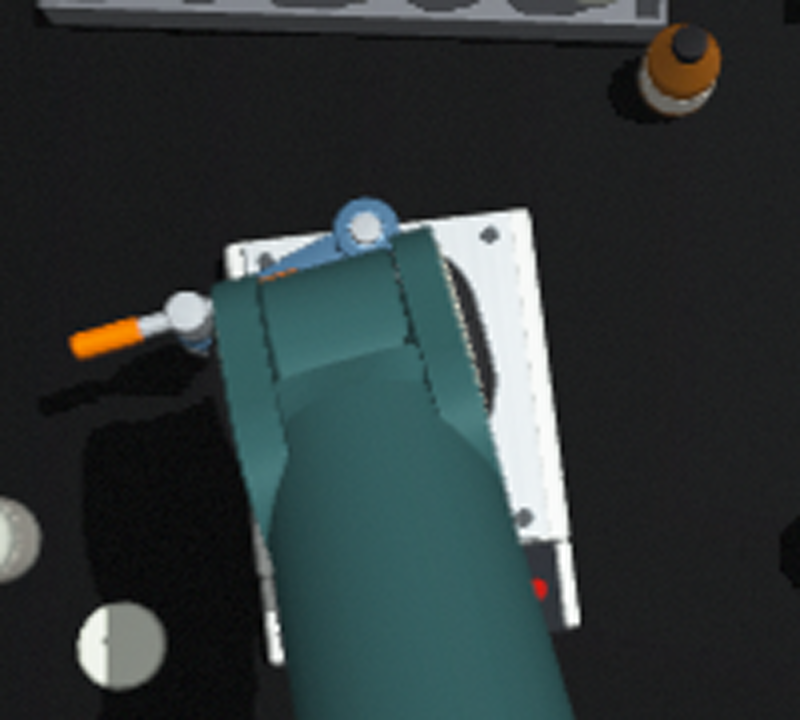

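```bash
python3 -m crank '1 0 0 0 1;1 0 0 0 1;0.5 0 0 0 1;0 0 0 0 1'; python3 -c "
from h import *
st([.494,.0738,.126])"
```

```text
t: 6.1
tcp_pos: [0.492, 0.0719, 0.1368]
eef_rot: [-0.153, -0.683, -0.159, 0.696]
ft_force: [0.3, 0.5, -1.0]
width: 0.0606
t 6.1 tcp [0.492  0.0719 0.1368] jawdir -1.126 tilt [-0.02   0.004 -1.   ] w 0.0606 F [ 0.3  0.5 -1. ] T [0.02 0.05 0.05]
q [ 0.06  0.34 -0.3   1.99  0.12  0.85 -1.44]
tool shift cm [ 1.08 -0.08 -0.28]
```

```bash
python3 -m crank '0.4 -0.1 -0.3 0 1;0.4 0 0 0 1;0.2 0 0 0 1;0 0 0 0 1'; python3 -c "
from h import *
st([.494,.0738,.126])"
```

```text
t: 6.5
tcp_pos: [0.4948, 0.0743, 0.1268]
eef_rot: [-0.153, -0.683, -0.159, 0.696]
ft_force: [-2.7, -0.8, 7.0]
width: 0.061
t 6.5 tcp [0.4948 0.0743 0.1268] jawdir -1.127 tilt [-0.019  0.004 -1.   ] w 0.061 F [-2.7 -0.8  7. ] T [-0.27  0.69  0.03]
q [ 0.05  0.36 -0.3   1.99  0.13  0.83 -1.45]
tool shift cm [0.08 0.01 0.09]
```

```bash
python3 -m crank '0 0 0 0 0;0 0 0 0 -0.5;0 0 0 0 -1;0 0 0 0 -1;0 0 0 0 -1;-1 0 0 0 -1;-3 0 0 0 -1;-3 0 0 0 -1;-3 0 0 0 -1;-3 0 0 0 -1;0 0 0 0 -1'; python3 -c "
from h import *
col=np.array([.612,.0925]);a=2.111
d=np.array([np.cos(a),np.sin(a)]);n=np.array([d[1],-d[0]])
p=col+.065*d+.042*n
print(p)
st([*p,.27],a)
up(robot.read_camera('side'),190,110,340,290,3,'pics/s4.png')
"
```

```text
t: 7.6
tcp_pos: [0.4972, 0.0743, 0.2653]
eef_rot: [-0.153, -0.684, -0.159, 0.696]
ft_force: [0.1, 1.6, -0.2]
width: 0.0859
[0.61458917 0.1698453 ]
t 7.6 tcp [0.4972 0.0743 0.2653] jawdir -1.126 tilt [-0.018  0.004 -1.   ] w 0.0859 F [ 0.1  1.6 -0.2] T [-0.03  0.01  0.05]
q [ 0.08  0.19 -0.32  1.85  0.06  1.13 -1.39]
tool shift cm [ -0.64  -3.57 -14.7 ]
spin(+ = cw) -0.095
```

View pics/s4.png

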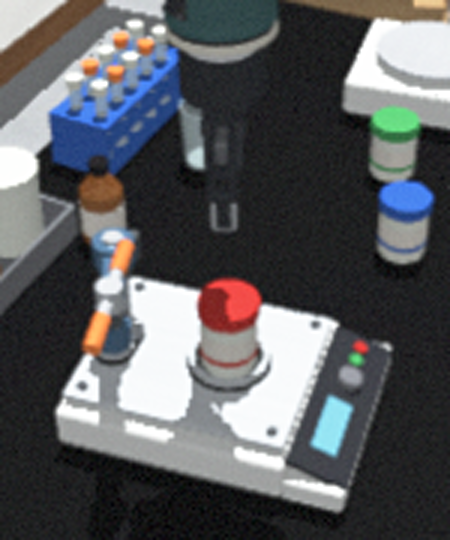

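```bash
python3 -m crank '-1.5 0 0 -0.09 1;0 -0.7 -2.5 0 1;0 -0.7 -3 0 1;0 -0.7 -3 0 1;0 -0.7 -3 0 1;0 -0.7 -3 0 1;0 0 0 0 1;0 0 0 0 1'; python3 -c "
from h import *
col=np.array([.612,.0925]);a=2.111
d=np.array([np.cos(a),np.sin(a)]);n=np.array([d[1],-d[0]])
p=col+.065*d+.042*n
st([*p,.184],a)
up(robot.read_camera('side'),190,110,340,290,3,'pics/s5.png')
up(robot.read_camera('top'),130,120,330,300,4,'pics/t5.png')"
```

```text
t: 8.45
tcp_pos: [0.6044, 0.1808, 0.2721]
eef_rot: [-0.184, -0.672, -0.191, 0.691]
ft_force: [-0.3, -0.4, 1.0]
width: 0.0001
t 8.45 tcp [0.6044 0.1808 0.2721] jawdir -1.034 tilt [-0.028  0.002 -1.   ] w 0.0001 F [-0.3 -0.4  1. ] T [-0.04  0.01  0.02]
q [-0.08  0.43 -0.36  1.52  0.14  1.24 -1.48]
tool shift cm [ 8.78  1.6  -0.51]
spin(+ = cw) -0.003
```

View pics/s5.png

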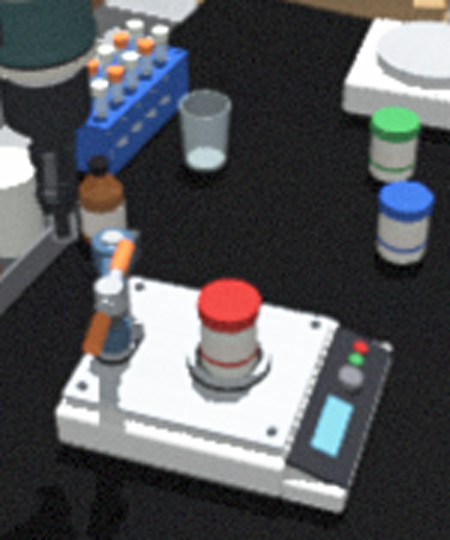

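View pics/t5.png

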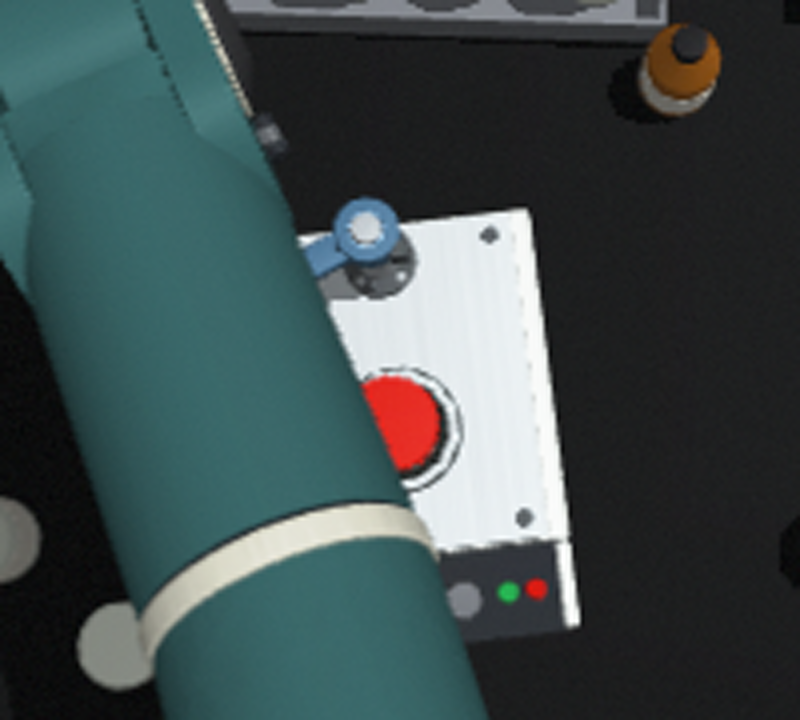

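```bash
python3 -m crank '0 1.2 -0.5 0 1;2 0.4 0 0 1;2.5 0 0 0 1;2 0 0 0 1;1 0 0 0 1;0 0 0 0 1'; python3 -c "
from h import *
col=np.array([.612,.0925]);a=2.111
d=np.array([np.cos(a),np.sin(a)]);n=np.array([d[1],-d[0]])
p=col+.065*d+.023*n
o,R=st([*p,.184],a)
r=o['tcp_pos'][:2]-col;print('along',r@d,'off',r@n)"
```

```text
t: 9.15
tcp_pos: [0.6177, 0.1615, 0.197]
eef_rot: [-0.183, -0.675, -0.188, 0.69]
ft_force: [0.1, -0.4, 0.4]
width: 0.0
t 9.15 tcp [0.6177 0.1615 0.197 ] jawdir -1.04 tilt [-0.023 -0.    -1.   ] w 0.0 F [ 0.1 -0.4  0.4] T [-0.01 -0.02  0.04]
q [-0.06  0.51 -0.34  1.58  0.17  1.1  -1.48]
tool shift cm [ 1.34 -0.84  1.72]
spin(+ = cw) -0.009
along 0.05624095141246224 off 0.04040823575152987
```

```bash
python3 -m crank '1 -0.8 0 0 1;0.3 0 0 0 1;0 0 1 0 1;0 -0.1 0.6 0 1;0 -0.2 0.6 -0.1 1;0 -0.2 0.6 -0.1 1;0 0 0 0 1'; cat >> h.py <<'E'
def rel(a):
    col=np.array([.612,.0925]);d=np.array([np.cos(a),np.sin(a)]);n=np.array([d[1],-d[0]])
    o,R=st(None,a);r=o['tcp_pos'][:2]-col
    print('along',r@d,'off',r@n,'ang if touching',np.arctan2(r[1],r[0])+np.arcsin(.022/np.hypot(*r)))
E
python3 -c "
from h import *
rel(2.3)
up(robot.read_camera('side'),190,110,340,290,3,'pics/s6.png')"
```

```text
t: 9.85
tcp_pos: [0.5889, 0.1595, 0.1883]
eef_rot: [-0.253, -0.657, -0.258, 0.662]
ft_force: [-0.7, -0.1, -0.2]
width: 0.0002
t 9.85 tcp [0.5889 0.1595 0.1883] jawdir -0.831 tilt [-0.009  0.005 -1.   ] w 0.0002 F [-0.7 -0.1 -0.2] T [-0.05  0.    0.  ]
q [-0.02  0.46 -0.39  1.68  0.19  1.04 -1.3 ]
spin(+ = cw) 0.01
along 0.0653605888562824 off 0.027451010833666984 ang if touching 2.217922715542605
```

View pics/s6.png

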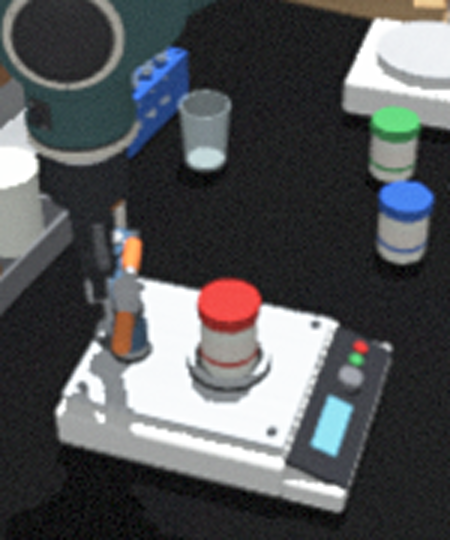

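```bash
python3 -m crank '0.3 -0.2 0.7 -0.1 1;0 -0.2 0.7 -0.1 1;0 -0.2 0.7 -0.1 1;0 -0.2 0.7 -0.1 1;0 -0.2 0.7 -0.1 1'; python3 -c "
from h import *
rel(2.75)
up(robot.read_camera('side'),190,110,340,290,3,'pics/s7.png')"
```

```text
t: 10.4
tcp_pos: [0.5662, 0.1471, 0.1911]
eef_rot: [0.412, 0.581, 0.419, -0.564]
ft_force: [10.7, 15.9, -10.8]
width: 0.0001
t 10.4 tcp [0.5662 0.1471 0.1911] jawdir -0.315 tilt [ 0.014  0.022 -1.   ] w 0.0001 F [ 10.7  15.9 -10.8] T [ 3.52 -2.07 -0.01]
q [ 0.1   0.42 -0.51  1.76  0.22  1.   -0.8 ]
spin(+ = cw) 0.076
along 0.06322911848557526 off 0.03301311191751667 ang if touching 2.582357652577496
```

View pics/s7.png

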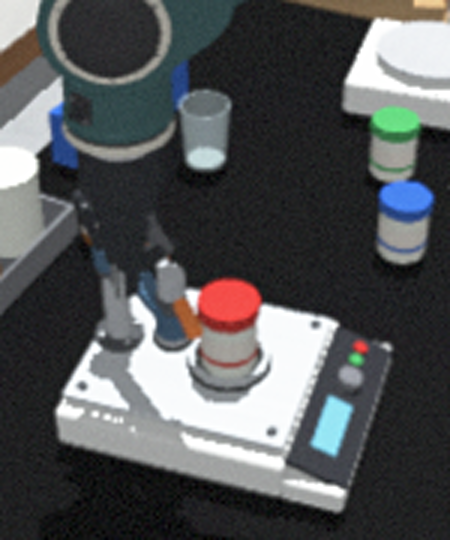

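```bash
python3 -m crank '0.9 0 0 -0.05 1;0.3 -0.2 0.7 -0.1 1;0.2 -0.2 0.7 -0.1 1;0.2 -0.2 0.7 -0.1 1'; python3 -c "
from h import *
rel(2.85)"
```

```text
t: 10.85
tcp_pos: [0.5613, 0.1341, 0.1816]
eef_rot: [0.514, 0.502, 0.513, -0.471]
ft_force: [4.0, 12.8, 9.8]
width: -0.0001
t 10.85 tcp [0.5613 0.1341 0.1816] jawdir 0.054 tilt [ 0.031  0.031 -0.999] w -0.0001 F [ 4.  12.8  9.8] T [ 2.12 -0.29 -0.42]
q [ 0.18  0.42 -0.58  1.8   0.26  0.96 -0.44]
spin(+ = cw) 0.345
along 0.060544763344085054 off 0.025249130275598403 ang if touching 2.796897961978194
```

```bash
python3 -m crank '0 -0.2 0.7 0 1;0 -0.2 0.8 -0.02 1;0 -0.2 0.8 -0.02 1'; python3 -c "
from h import *
rel(3.1)
st([.547,.105,.184],.151)
up(robot.read_camera('side'),190,110,340,290,3,'pics/s8.png')"
```

```text
t: 11.15
tcp_pos: [0.5561, 0.1189, 0.1827]
eef_rot: [0.524, 0.493, 0.526, -0.453]
ft_force: [3.8, 20.4, -10.8]
width: -0.0001
t 11.15 tcp [0.5561 0.1189 0.1827] jawdir 0.103 tilt [ 0.036  0.043 -0.998] w -0.0001 F [  3.8  20.4 -10.8] T [ 4.36 -0.84  0.05]
q [ 0.23  0.41 -0.6   1.82  0.24  0.94 -0.36]
spin(+ = cw) 0.145
along 0.056955064687548115 off 0.024100112356784338 ang if touching 3.0634020349144966
t 11.15 tcp [0.5561 0.1189 0.1827] jawdir 0.103 tilt [ 0.036  0.043 -0.998] w -0.0001 F [  3.8  20.4 -10.8] T [ 4.36 -0.84  0.05]
q [ 0.23  0.41 -0.6   1.82  0.24  0.94 -0.36]
tool shift cm [-0.23 -1.04  1.29]
spin(+ = cw) -0.048
```

View pics/s8.png

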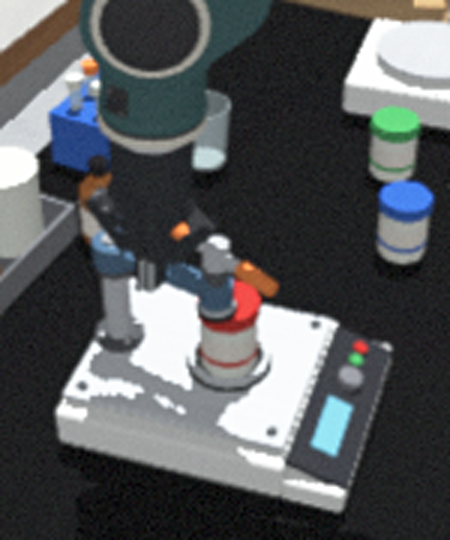

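```bash
python3 -m crank '0 -0.3 0.6 -0.03 1;0 -0.3 0.6 -0.03 1;0 -0.2 0.5 0 1'; python3 -c "
from h import *
rel(3.29)
st([.547,.105,.184],.151)"
```

```text
t: 11.5
tcp_pos: [0.5506, 0.1089, 0.1836]
eef_rot: [0.54, 0.479, 0.542, -0.43]
ft_force: [5.3, 18.8, -6.6]
width: 0.0
t 11.5 tcp [0.5506 0.1089 0.1836] jawdir 0.172 tilt [ 0.042  0.054 -0.998] w 0.0 F [ 5.3 18.8 -6.6] T [ 3.92 -0.96  0.16]
q [ 0.27  0.39 -0.62  1.84  0.23  0.93 -0.26]
spin(+ = cw) 0.023
along 0.058288518746390156 off 0.025301932146466453 ang if touching 3.2340030558197195
t 11.5 tcp [0.5506 0.1089 0.1836] jawdir 0.172 tilt [ 0.042  0.054 -0.998] w 0.0 F [ 5.3 18.8 -6.6] T [ 3.92 -0.96  0.16]
q [ 0.27  0.39 -0.62  1.84  0.23  0.93 -0.26]
tool shift cm [-0.08 -0.42  0.32]
spin(+ = cw) 0.021
```

```bash
python3 -m crank '0 -0.2 0.4 0 1;0 -0.1 0.4 0 1;0 0 0.3 0 1'; python3 -c "
from h import *
rel(3.29)
up(robot.read_camera('side'),190,110,340,290,3,'pics/s9.png')"
```

```text
t: 11.8
tcp_pos: [0.549, 0.1058, 0.1846]
eef_rot: [0.54, 0.481, 0.544, -0.425]
ft_force: [0.6, 16.0, -7.5]
width: 0.0002
t 11.8 tcp [0.549  0.1058 0.1846] jawdir 0.176 tilt [ 0.046  0.064 -0.997] w 0.0002 F [ 0.6 16.  -7.5] T [ 3.52 -0.02  0.11]
q [ 0.29  0.39 -0.63  1.85  0.22  0.92 -0.24]
spin(+ = cw) 0.028
along 0.06033491487130963 off 0.02246009924436051 ang if touching 3.2823849652824553
```

View pics/s9.png

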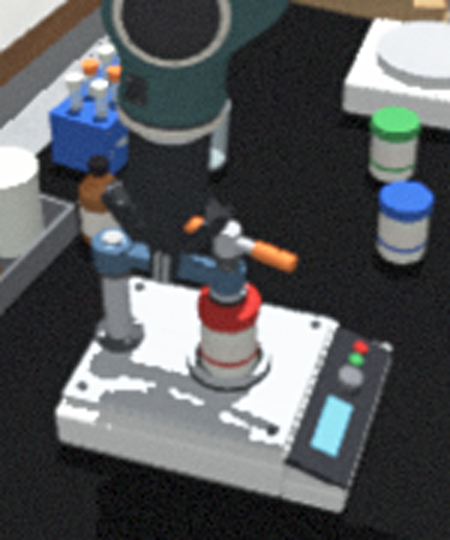

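```bash
python3 -m crank '0 0 0.4 0 1;0 0 0.4 0 1'; python3 -c "
from h import *
rel(3.29)"; python3 -m crank '0 0 0.4 0 1;0 0 0.4 0 1'; python3 -c "
from h import *
rel(3.29)"
```

```text
t: 12.05
tcp_pos: [0.5489, 0.1044, 0.1847]
eef_rot: [0.539, 0.482, 0.547, -0.422]
ft_force: [2.3, 24.3, -9.9]
width: -0.0002
t 12.05 tcp [0.5489 0.1044 0.1847] jawdir 0.18 tilt [ 0.046  0.072 -0.996] w -0.0002 F [ 2.3 24.3 -9.9] T [ 4.97 -0.21  0.22]
q [ 0.3   0.39 -0.63  1.86  0.21  0.91 -0.23]
spin(+ = cw) 0.032
along 0.06065665810996603 off 0.021051001335269416 ang if touching 3.3056887702004443
t: 12.25
tcp_pos: [0.5488, 0.1045, 0.1848]
eef_rot: [0.538, 0.483, 0.55, -0.418]
ft_force: [3.1, 25.0, -9.3]
width: 0.0003
t 12.25 tcp [0.5488 0.1045 0.1848] jawdir 0.186 tilt [ 0.047  0.081 -0.996] w 0.0003 F [ 3.1 25.  -9.3] T [ 4.89 -0.14  0.07]
q [ 0.31  0.39 -0.63  1.86  0.2   0.91 -0.21]
spin(+ = cw) 0.037
along 0.06073801175619179 off 0.021170990166344567 ang if touching 3.3036819971416764
```

```bash
python3 -m crank '0 0 -1 0 1;0 0 -2 0 1;0 0 -2 0 1;-2 0 0 0 1;-4 0 0 0 1;-4 0 0 0 1;-2 0 -4 0 -1;0 0 -4 0 -1;0 0 -4 0 -1;0 0 0 0 -1'; python3 -c "
from h import *
rel(3.29)
up(robot.read_camera('side'),190,110,340,290,3,'pics/s10.png')
up(robot.read_camera('top'),180,140,280,240,6,'pics/t10.png')"
```

```text
t: 13.25
tcp_pos: [0.5067, 0.2667, 0.3249]
eef_rot: [0.538, 0.485, 0.546, -0.421]
ft_force: [0.6, -0.8, 0.5]
width: 0.0581
t 13.25 tcp [0.5067 0.2667 0.3249] jawdir 0.176 tilt [ 0.05   0.077 -0.996] w 0.0581 F [ 0.6 -0.8  0.5] T [-0.13  0.05 -0.06]
q [ 0.09  0.27 -0.74  1.67  0.16  1.19 -0.49]
spin(+ = cw) 0.027
along 0.0783988074032577 off 0.18783041525936547 ang if touching 2.2229131125463795
```

View pics/s10.png

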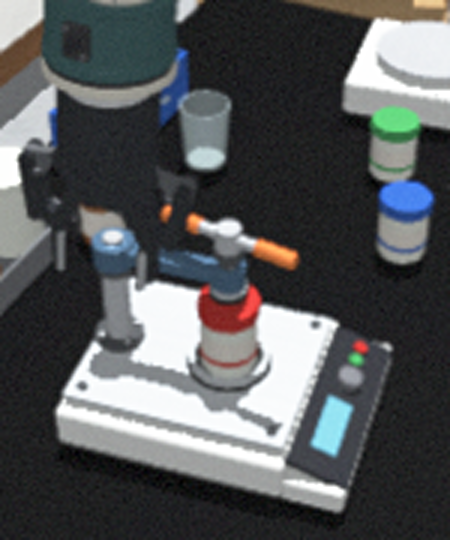

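View pics/t10.png

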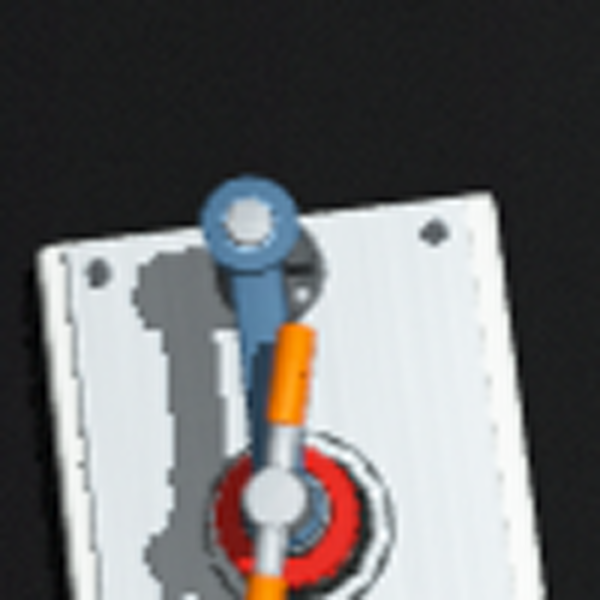

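```bash
python3 - <<'E'
from h import *
f=lambda X,Y:(180+(X+.5)/6-.5,140+(Y+.5)/6-.5)
hub=back('top',*f(275,495),.244);e=back('top',*f(296,326),.232);col=back('top',*f(249,222),.206)
print(hub,col,e,'arm',np.arctan2(*(hub-col)[1::-1])%6.283,np.hypot(*(hub-col)[:2]),'bar',np.arctan2(*(e-hub)[1::-1]),np.hypot(*(e-hub)[:2]))
g=lambda X,Y:(190+(X+.5)/3-.5,110+(Y+.5)/3-.5)
print(back('side',*g(230,228),.244))
st([.4935,.0742,.29],.7)
E
```

```text
[0.49535309 0.07361799 0.244     ] [0.61277875 0.091543   0.206     ] [0.56556848 0.06852143 0.232     ] arm 3.2928878307538434 0.1187859132400539 bar -0.07245751293338087 0.07040011957645519
[0.49140336 0.0739812  0.244     ]
t 13.35 tcp [0.5083 0.2623 0.3239] jawdir 0.172 tilt [ 0.049  0.075 -0.996] w 0.0723 F [-0.6 -0.7  0.1] T [-0.09  0.04  0.01]
q [ 0.1   0.27 -0.73  1.67  0.16  1.19 -0.49]
tool shift cm [ 1.88 -4.87 18.45]
spin(+ = cw) -0.528
```

```bash
python3 -m crank '0 -0.5 2 0 -1;0 -1.2 4 0 -1;0 -1.2 4 0 -1;0 -1.2 4 0 -1;0 -0.8 4 0 -1;0 0 0 -0.13 -1;0 0 0 -0.13 -1;0 0 0 -0.13 -1;0 0 0 -0.13 -1;0 0 0 -0.13 -1;0 0 0 0 -1'; python3 -c "
from h import *
st([.4945,.0738,.27],.8)"
```

```text
t: 14.45
tcp_pos: [0.4874, 0.0549, 0.3069]
eef_rot: [0.664, 0.287, 0.651, -0.23]
ft_force: [1.8, -0.2, -0.9]
width: 0.085
t 14.45 tcp [0.4874 0.0549 0.3069] jawdir 0.822 tilt [ 0.048  0.068 -0.997] w 0.085 F [ 1.8 -0.2 -0.9] T [-0.07  0.07 -0.03]
q [ 0.5   0.11 -0.68  1.86  0.01  1.13  0.64]
tool shift cm [ 3.84  1.56 -0.73]
spin(+ = cw) 0.022
```

```bash
python3 -m crank '0 1 -0.5 0 -1;1.5 0.5 -0.2 0 -1;1.5 0 0 0 -1;0 0 0 0 -1'; python3 -c "
from h import *
st([.4945,.0738,.21],.8)
up(robot.read_camera('side'),200,100,320,240,4,'pics/s11.png')
up(robot.read_camera('top'),150,140,310,280,5,'pics/t11.png')"
```

```text
t: 14.85
tcp_pos: [0.4946, 0.073, 0.2781]
eef_rot: [0.662, 0.293, 0.648, -0.236]
ft_force: [0.1, 0.6, 0.4]
width: 0.0854
t 14.85 tcp [0.4946 0.073  0.2781] jawdir 0.802 tilt [ 0.049  0.067 -0.997] w 0.0854 F [0.1 0.6 0.4] T [-0.08  0.1   0.01]
q [ 0.46  0.16 -0.69  1.88  0.06  1.07  0.55]
tool shift cm [ 6.79 -0.5   0.02]
spin(+ = cw) 0.002
```

View pics/s11.png

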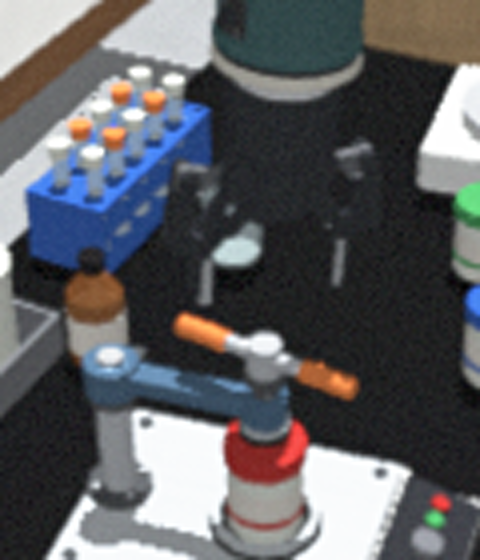

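View pics/t11.png

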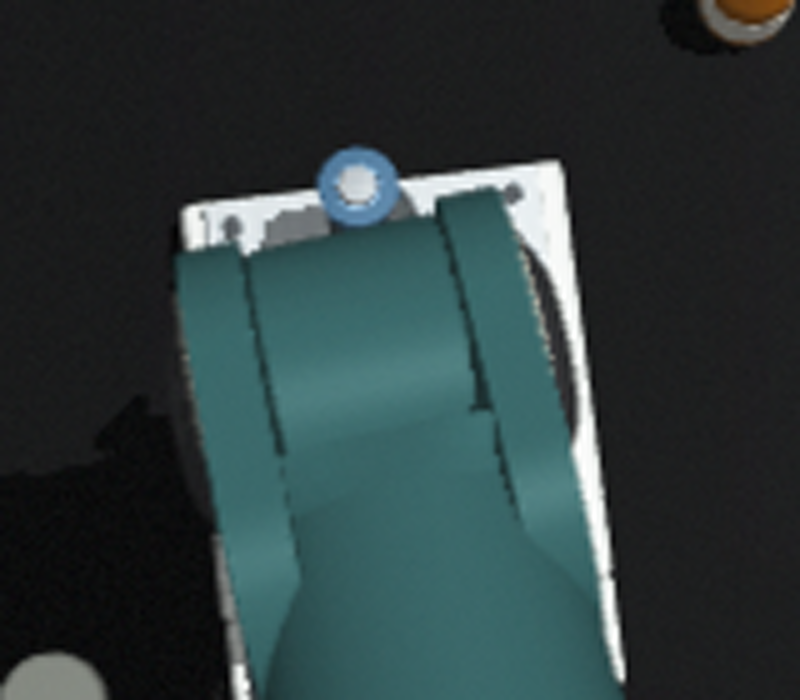

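```bash
python3 - <<'E'
from h import *
o,R=st()
for b in(0,.013):
    for s in(-1,1):
        P=o['tcp_pos']+R@np.array([-b,s*.049,0]);p=proj('side',P)[0];print(b,s,P.round(3),(p-[200,100])*4)
E
```

```text
t 14.95 tcp [0.4952 0.073  0.2797] jawdir 0.804 tilt [ 0.051  0.067 -0.996] w 0.0853 F [0.6 0.3 0.4] T [-0.06  0.03  0.  ]
q [ 0.46  0.16 -0.69  1.88  0.06  1.07  0.55]
0 -1 [0.461 0.038 0.276] [326.8549944  290.06581101]
0 1 [0.529 0.108 0.284] [193.14620586 309.4798039 ]
0.013 -1 [0.461 0.037 0.289] [328.59034625 274.58630185]
0.013 1 [0.528 0.107 0.297] [194.00730994 293.72681401]
```

```bash
python3 -m crank '1.5 -0.1 0 0 -1;1.5 -0.1 0 0 -1;1 -0.1 0 0 -1;0 0 0 0 -1'; python3 -c "
from h import *
st([.4945,.0738,.205],.8)
up(robot.read_camera('side'),200,100,320,240,4,'pics/s12.png')"
```

```text
t: 15.35
tcp_pos: [0.4967, 0.0737, 0.2417]
eef_rot: [0.664, 0.295, 0.645, -0.237]
ft_force: [-0.1, 0.5, -0.1]
width: 0.0853
t 15.35 tcp [0.4967 0.0737 0.2417] jawdir 0.798 tilt [ 0.055  0.066 -0.996] w 0.0853 F [-0.1  0.5 -0.1] T [-0.06  0.07  0.02]
q [ 0.44  0.2  -0.69  1.93  0.09  0.99  0.52]
tool shift cm [ 3.64 -0.46 -0.14]
spin(+ = cw) -0.002
```

View pics/s12.png

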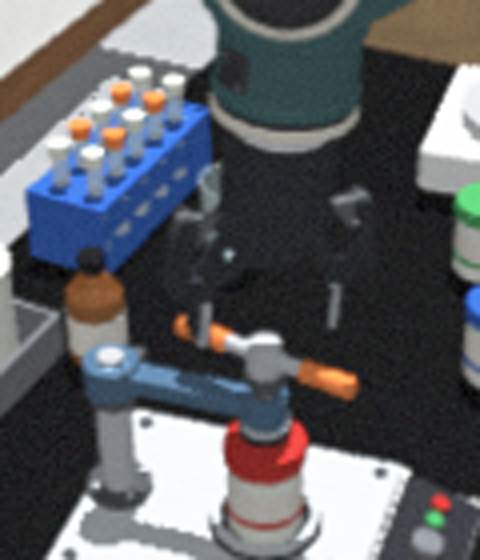

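```bash
python3 -m crank '1.2 -0.3 -0.1 0 -1;1.2 -0.2 0 0 -1;0.8 -0.1 0 0 -1;0 0 0 0 -1'; python3 -c "
from h import *
st([.4945,.0738,.205],.8)
up(robot.read_camera('side'),200,100,320,240,4,'pics/s13.png')"
```

```text
t: 15.8
tcp_pos: [0.4942, 0.072, 0.2086]
eef_rot: [0.664, 0.296, 0.644, -0.237]
ft_force: [0.2, 0.3, 0.4]
width: 0.0851
t 15.8 tcp [0.4942 0.072  0.2086] jawdir 0.797 tilt [ 0.058  0.066 -0.996] w 0.0851 F [0.2 0.3 0.4] T [-0.05  0.05 -0.06]
q [ 0.43  0.24 -0.68  1.97  0.13  0.91  0.49]
tool shift cm [ 0.37  0.11 -0.1 ]
spin(+ = cw) -0.003
```

View pics/s13.png

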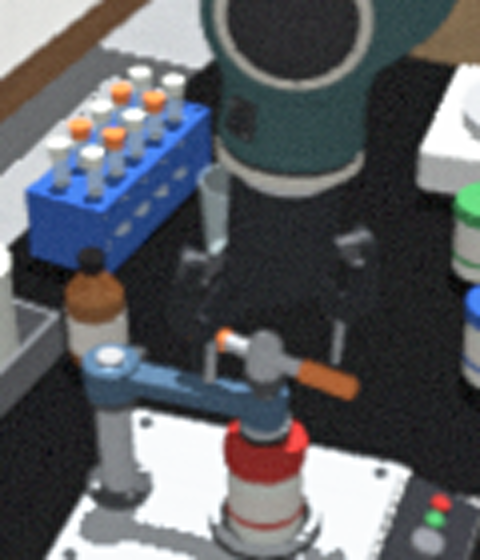

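```bash
python3 -m crank '0.1 0.1 -0.1 0.1 -1;0 0 0 0.14 -1;0 0 0 0.14 -1;0 0 0 0.14 -1;0 0 0 0.14 -1'; python3 -c "
from h import *
st([.4945,.0738,.207])"; python3 -m crank '0 0 0 0.14 -1;0 0 0 0.14 -1;0 0 0 0.14 -1'; python3 -c "
from h import *
st([.4945,.0738,.207])
up(robot.read_camera('side'),200,100,320,240,4,'pics/s14.png')"
```

```text
t: 16.35
tcp_pos: [0.4948, 0.0756, 0.2092]
eef_rot: [0.527, 0.501, 0.529, -0.437]
ft_force: [-0.4, 3.4, -2.6]
width: 0.0854
t 16.35 tcp [0.4948 0.0756 0.2092] jawdir 0.116 tilt [ 0.059  0.068 -0.996] w 0.0854 F [-0.4  3.4 -2.6] T [0.59 0.13 0.39]
q [ 0.33  0.22 -0.57  1.97  0.09  0.91 -0.16]
tool shift cm [ 0.21 -0.06  0.19]
t: 16.65
tcp_pos: [0.495, 0.0765, 0.2098]
eef_rot: [0.407, 0.603, 0.422, -0.541]
ft_force: [1.0, 0.6, -2.7]
width: 0.0857
t 16.65 tcp [0.495  0.0765 0.2098] jawdir -0.319 tilt [ 0.059  0.069 -0.996] w 0.0857 F [ 1.   0.6 -2.7] T [-0.24 -0.22  0.35]
q [ 0.27  0.22 -0.51  1.97  0.06  0.91 -0.58]
tool shift cm [0.26 0.03 0.29]
```

View pics/s14.png

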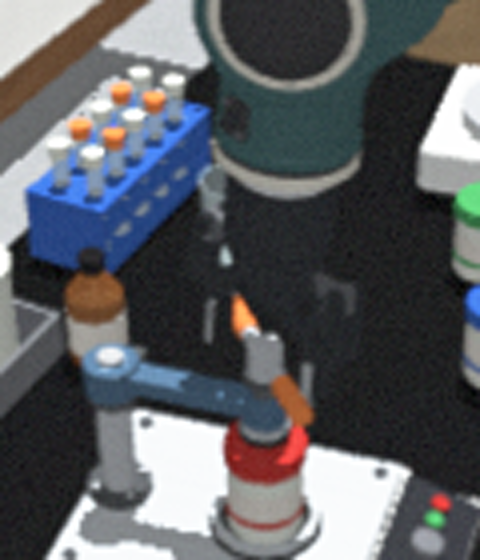

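```bash
python3 -m crank '0.2 0 0.2 0.14 -1;0.1 0 0.1 0.14 -1;0 0 0 0.14 -1;0 0 0 0.14 -1;0 0 0 0.14 -1;0 0 0 0.14 -1'; python3 -c "
from h import *
st([.4945,.0738,.206])"
```

```text
t: 17.3
tcp_pos: [0.4965, 0.0757, 0.2093]
eef_rot: [0.121, 0.72, 0.161, -0.665]
ft_force: [-0.5, -0.7, -0.9]
width: 0.0856
t 17.3 tcp [0.4965 0.0757 0.2093] jawdir -1.167 tilt [ 0.065  0.07  -0.995] w 0.0856 F [-0.5 -0.7 -0.9] T [-0.45  0.05  0.39]
q [ 0.17  0.2  -0.39  1.98  0.03  0.89 -1.39]
tool shift cm [0.3  0.11 0.28]
```

```bash
python3 -m crank '0.2 0 0.2 0.14 -1;0.2 0 0.1 0.14 -1;0.1 0 0 0.14 -1;0 0 0 0.14 -1;0 0 0 0.14 -1;0 0 0 0.14 -1'; python3 -c "
from h import *
st([.4945,.0738,.205])"
```

```text
t: 17.9
tcp_pos: [0.4965, 0.0752, 0.2066]
eef_rot: [-0.188, 0.707, -0.128, -0.669]
ft_force: [0.6, -0.7, -4.5]
width: 0.0854
t 17.9 tcp [0.4965 0.0752 0.2066] jawdir -2.02 tilt [ 0.071  0.07  -0.995] w 0.0854 F [ 0.6 -0.7 -4.5] T [-0.23 -0.05  0.35]
q [ 0.07  0.2  -0.28  1.99 -0.    0.88 -2.22]
tool shift cm [0.14 0.23 0.12]
```

```bash
python3 -m crank '0.1 0.2 0.1 0.14 -1;0.1 0 0 0.14 -1;0 0 0 0.12 -1;0 0 0 0 -1'; python3 -c "
from h import *
st([.4945,.0738,.205])
up(robot.read_camera('side'),200,100,320,240,4,'pics/s15.png')"
```

```text
t: 18.3
tcp_pos: [0.4956, 0.0751, 0.2057]
eef_rot: [-0.327, 0.656, -0.26, -0.629]
ft_force: [0.5, -1.1, -0.3]
width: 0.0855
t 18.3 tcp [0.4956 0.0751 0.2057] jawdir -2.427 tilt [ 0.073  0.071 -0.995] w 0.0855 F [ 0.5 -1.1 -0.3] T [-0.19  0.12  0.02]
q [ 0.03  0.19 -0.23  2.   -0.02  0.87 -2.61]
tool shift cm [ 0.05  0.18 -0.03]
```

View pics/s15.png

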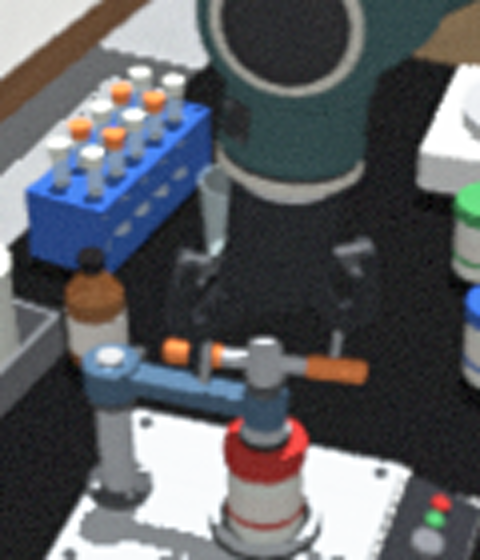

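```bash
python3 -m crank '0 0 0 -0.1 -1;-2 0 0 0 -1;-3 0 0 0 -1;-2 0 0 0 -1;0 0 0 -0.15 -1;0 0 0 -0.15 -1;0 0 0 -0.15 -1;0 0 0 -0.15 -1;0 0 0 -0.15 -1;0 0 0 -0.15 -1;0 0 0 -0.15 -1;0 0 0 -0.15 -1'; python3 -m crank '0 0 0 -0.15 -1;0 0 0 -0.15 -1;0 0 0 -0.15 -1;0 0 0 -0.15 -1;0 0 0 -0.15 -1;0 0 0 -0.15 -1;0 0 0 -0.15 -1;0 0 0 -0.15 -1;0 0 0 -0.15 -1;0 0 0 -0.15 -1;0 0 0 -0.15 -1'; python3 -c "
from h import *
st([.4945,.0738,.255])"
```

```text
t: 19.55
tcp_pos: [0.4923, 0.0703, 0.2812]
eef_rot: [0.15, 0.719, 0.186, -0.653]
ft_force: [0.4, 1.0, 0.2]
width: 0.0854
t: 20.65
tcp_pos: [0.4941, 0.0703, 0.2838]
eef_rot: [0.631, 0.378, 0.604, -0.305]
ft_force: [-0.7, -0.7, 0.2]
width: 0.0858
t 20.65 tcp [0.4941 0.0703 0.2838] jawdir 0.56 tilt [ 0.083  0.072 -0.994] w 0.0858 F [-0.7 -0.7  0.2] T [-0.08  0.14 -0.05]
q [ 0.23  0.11 -0.43  1.91 -0.01  1.04  0.37]
tool shift cm [ 2.89 -0.09 -0.23]
```

```bash
python3 -m crank '0 0 0 -0.15 -1;0 0 0 -0.15 -1;0 0 0 -0.15 -1;1.5 -0.2 -0.3 0 -1;1.5 -0.1 -0.2 0 -1;1 -0.1 0 0 -1;0 0 0 0 -1'; python3 -c "
from h import *
st([.4945,.0738,.205])
up(robot.read_camera('side'),200,100,320,240,4,'pics/s16.png')"
```

```text
t: 21.35
tcp_pos: [0.4926, 0.0722, 0.2441]
eef_rot: [0.704, 0.219, 0.658, -0.154]
ft_force: [-0.3, -0.7, 0.8]
width: 0.0853
t 21.35 tcp [0.4926 0.0722 0.2441] jawdir 1.039 tilt [ 0.087  0.072 -0.994] w 0.0853 F [-0.3 -0.7  0.8] T [-0.11  0.09  0.03]
q [ 0.25  0.15 -0.46  1.96  0.01  0.95  0.83]
tool shift cm [ 3.92 -0.19 -0.07]
```

View pics/s16.png

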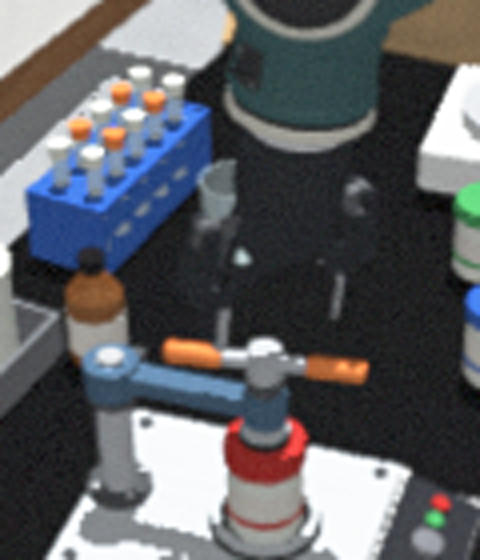

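```bash
python3 -m crank '1.3 -0.2 0 0 -1;1.3 -0.1 0 0 -1;1.1 0 0 0 -1;0.2 0 0 0 -1;0 0 0 0 -1'; python3 -c "
from h import *
st([.4945,.0738,.203])"
```

```text
t: 21.9
tcp_pos: [0.4956, 0.0726, 0.2034]
eef_rot: [0.705, 0.219, 0.657, -0.153]
ft_force: [-0.1, 0.3, -0.0]
width: 0.0852
t 21.9 tcp [0.4956 0.0726 0.2034] jawdir 1.041 tilt [ 0.089  0.072 -0.993] w 0.0852 F [-0.1  0.3 -0. ] T [-0.05  0.08  0.03]
q [ 0.24  0.2  -0.46  2.    0.05  0.85  0.8 ]
tool shift cm [ 0.04  0.04 -0.16]
```

```bash
python3 -m crank '0 0 -0.1 0.14 -1;0 0 0 0.14 -1;0 0 0 0.14 -1;0 0 0 0.14 -1;0 0 0 0.14 -1;0 0 0 0.14 -1;0 0 0 0.14 -1'; python3 -c "
from h import *
st([.4945,.0738,.203])";
```

```text
t: 22.6
tcp_pos: [0.494, 0.0765, 0.2042]
eef_rot: [0.51, 0.532, 0.503, -0.451]
ft_force: [1.3, 1.0, -2.5]
width: 0.0853
t 22.6 tcp [0.494  0.0765 0.2042] jawdir 0.027 tilt [ 0.087  0.075 -0.993] w 0.0853 F [ 1.3  1.  -2.5] T [ 0.12 -0.23  0.41]
q [ 0.11  0.19 -0.33  2.01  0.01  0.85 -0.18]
tool shift cm [0.1  0.03 0.28]
```

```bash
python3 -m crank '0.1 0 0.2 0.14 -1;0 0 0.1 0.14 -1;0 0 0 0.14 -1;0 0 0 0.14 -1;0.1 0 0 0.14 -1;0 0 0 0.14 -1'; python3 -c "
from h import *
st([.4945,.0738,.202])";
```

```text
t: 23.2
tcp_pos: [0.4962, 0.0775, 0.2049]
eef_rot: [0.239, 0.7, 0.267, -0.618]
ft_force: [-0.2, -0.1, -0.1]
width: 0.0856
t 23.2 tcp [0.4962 0.0775 0.2049] jawdir -0.839 tilt [ 0.093  0.078 -0.993] w 0.0856 F [-0.2 -0.1 -0.1] T [-0.44 -0.14  0.34]
q [ 0.02  0.18 -0.22  2.01 -0.03  0.85 -1.02]
tool shift cm [0.24 0.16 0.41]
```

```bash
python3 -m crank '0.3 0.1 0.3 0.14 -1;0.1 0 0.1 0.14 -1;0 0 0 0.14 -1;0 0 0 0.14 -1;0.1 0 0 0.14 -1;0 0 0 0.14 -1'; python3 -c "
from h import *
st([.4945,.0738,.202])";
```

```text
t: 23.8
tcp_pos: [0.4975, 0.0756, 0.2031]
eef_rot: [-0.079, 0.738, -0.019, -0.67]
ft_force: [0.1, -0.8, -0.6]
width: 0.0854
t 23.8 tcp [0.4975 0.0756 0.2031] jawdir -1.706 tilt [ 0.102  0.079 -0.992] w 0.0854 F [ 0.1 -0.8 -0.6] T [-0.45  0.2   0.41]
q [-0.07  0.18 -0.11  2.02 -0.05  0.83 -1.86]
tool shift cm [0.07 0.23 0.28]
```

```bash
python3 -m crank '0.1 0.2 0.2 0.12 -1;0 0 0 0.12 -1;0 0 0 0.1 -1'; python3 -c "
from h import *
st([.4945,.0738,.202])"; python3 -m crank '0 0 0.1 0.1 -1;0.1 0 0 0.1 -1;0 0 0 0.1 -1' ; python3 -c "
from h import *
st([.4945,.0738,.202])
up(robot.read_camera('side'),200,100,320,240,4,'pics/s17.png')"
```

```text
t: 24.1
tcp_pos: [0.4967, 0.0746, 0.2032]
eef_rot: [-0.209, 0.714, -0.136, -0.655]
ft_force: [-0.1, -1.7, -4.4]
width: 0.0856
t 24.1 tcp [0.4967 0.0746 0.2032] jawdir -2.061 tilt [ 0.105  0.079 -0.991] w 0.0856 F [-0.1 -1.7 -4.4] T [-0.33  0.12  0.36]
q [-0.11  0.17 -0.07  2.02 -0.06  0.83 -2.2 ]
tool shift cm [0.09 0.19 0.17]
t: 24.4
tcp_pos: [0.4966, 0.0746, 0.2029]
eef_rot: [-0.317, 0.673, -0.236, -0.625]
ft_force: [-0.8, -0.9, -3.3]
width: 0.0851
t 24.4 tcp [0.4966 0.0746 0.2029] jawdir -2.374 tilt [ 0.107  0.079 -0.991] w 0.0851 F [-0.8 -0.9 -3.3] T [-0.22  0.31  0.46]
q [-0.14  0.17 -0.03  2.03 -0.07  0.83 -2.51]
tool shift cm [0.06 0.22 0.09]
```

View pics/s17.png

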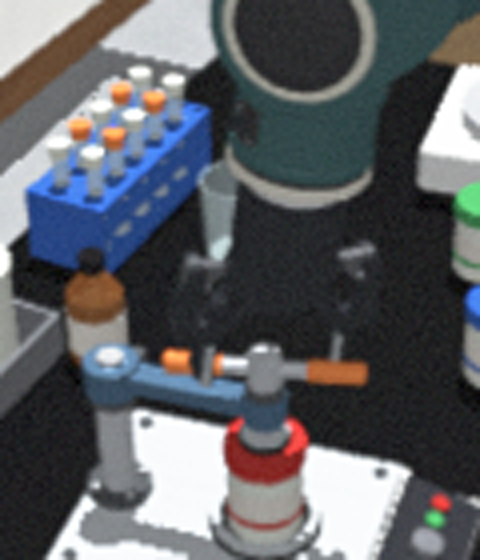

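```bash
python3 -m crank '0 0 0.1 0.1 -1;0 0 0 0.08 -1'; python3 -c "
from h import *
st([.4945,.0738,.202])"
```

```text
t: 24.65
tcp_pos: [0.4962, 0.0748, 0.2031]
eef_rot: [-0.378, 0.641, -0.293, -0.6]
ft_force: [1.0, -2.1, -5.9]
width: 0.0854
t 24.65 tcp [0.4962 0.0748 0.2031] jawdir -2.563 tilt [ 0.108  0.078 -0.991] w 0.0854 F [ 1.  -2.1 -5.9] T [-0.42 -0.25  0.38]
q [-0.16  0.17 -0.01  2.03 -0.08  0.83 -2.69]
tool shift cm [0.08 0.21 0.01]
```

```bash
python3 -m crank '0 0 0 -0.1 -1;-2 0 0 0 -1;-3 0 0 0 -1;-2 0 0 0 -1;0 0 0 -0.15 -1;0 0 0 -0.15 -1;0 0 0 -0.15 -1;0 0 0 -0.15 -1;0 0 0 -0.15 -1;0 0 0 -0.15 -1;0 0 0 -0.15 -1;0 0 0 -0.15 -1'; python3 -m crank '0 0 0 -0.15 -1;0 0 0 -0.15 -1;0 0 0 -0.15 -1;0 0 0 -0.15 -1;0 0 0 -0.15 -1;0 0 0 -0.15 -1;0 0 0 -0.15 -1;0 0 0 -0.15 -1;0 0 0 -0.15 -1;0 0 0 -0.15 -1;0 0 0 -0.15 -1;0 0 0 -0.15 -1'; python3 -m crank '0 0 0 -0.15 -1;0 0 0 -0.1 -1;0 0 0 0 -1'; python3 -c "
from h import *
o,R=st()
a=R[:,0];t=np.array([.4945,.0738,.203])-a*.05
st(t)"
```

```text
t: 25.85
tcp_pos: [0.4897, 0.0706, 0.2798]
eef_rot: [0.092, 0.74, 0.135, -0.652]
ft_force: [-0.6, -0.1, 0.2]
width: 0.0855
t: 27.05
tcp_pos: [0.4911, 0.072, 0.2842]
eef_rot: [0.639, 0.39, 0.593, -0.298]
ft_force: [-0.4, 0.3, 0.3]
width: 0.0858
t: 27.35
tcp_pos: [0.4914, 0.0723, 0.2852]
eef_rot: [0.685, 0.303, 0.626, -0.217]
ft_force: [0.4, 0.5, 0.2]
width: 0.0853
t 27.35 tcp [0.4914 0.0723 0.2852] jawdir 0.817 tilt [ 0.121  0.082 -0.989] w 0.0853 F [0.4 0.5 0.2] T [-0.13  0.16  0.04]
q [-0.01  0.07 -0.16  1.95 -0.06  1.    0.67]
t 27.35 tcp [0.4914 0.0723 0.2852] jawdir 0.817 tilt [ 0.121  0.082 -0.989] w 0.0853 F [0.4 0.5 0.2] T [-0.13  0.16  0.04]
q [-0.01  0.07 -0.16  1.95 -0.06  1.    0.67]
tool shift cm [ 3.18 -0.85 -0.14]
```

```bash
python3 -m crank '0 -0.5 0 -0.12 -1;1.5 -0.3 -0.1 0 -1;1.5 -0.1 0 0 -1;1 -0.1 0 0 -1;0 0 0 0 -1'; python3 -c "
from h import *
o,R=st()
a=R[:,0];t=np.array([.4945,.0738,.202])-a*(o['tcp_pos'][2]-.202)
st(t)
up(robot.read_camera('side'),200,100,320,240,4,'pics/s18.png')"
```

```text
t: 27.85
tcp_pos: [0.4898, 0.0687, 0.2444]
eef_rot: [0.702, 0.263, 0.637, -0.18]
ft_force: [-0.1, 0.4, 0.8]
width: 0.0853
t 27.85 tcp [0.4898 0.0687 0.2444] jawdir 0.935 tilt [ 0.124  0.082 -0.989] w 0.0853 F [-0.1  0.4  0.8] T [-0.06  0.18 -0.  ]
q [-0.01  0.1  -0.17  2.   -0.06  0.9   0.79]
t 27.85 tcp [0.4898 0.0687 0.2444] jawdir 0.935 tilt [ 0.124  0.082 -0.989] w 0.0853 F [-0.1  0.4  0.8] T [-0.06  0.18 -0.  ]
q [-0.01  0.1  -0.17  2.   -0.06  0.9   0.79]
tool shift cm [ 0.05  0.09 -0.14]
```

View pics/s18.png

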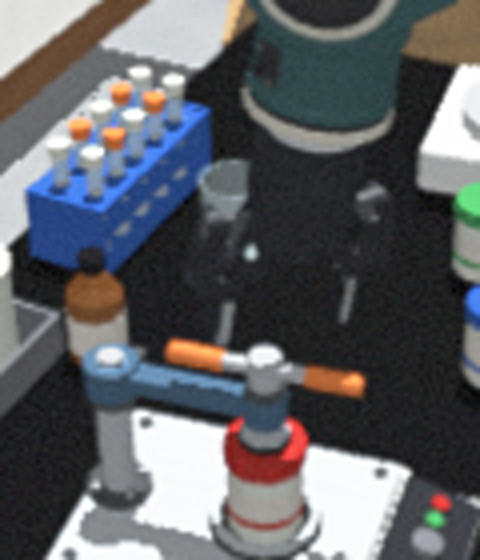

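```bash
python3 -m crank '1.3 -0.1 -0.1 0 -1;1.3 -0.1 0 0 -1;1.1 0 0 0 -1;0.2 0 0 0 -1;0 0 0 0 -1'; python3 -c "
from h import *
st([.4945,.0738,.202])"
```

```text
t: 28.4
tcp_pos: [0.4945, 0.0714, 0.2066]
eef_rot: [0.703, 0.264, 0.636, -0.18]
ft_force: [1.0, -0.3, -0.1]
width: 0.0856
t 28.4 tcp [0.4945 0.0714 0.2066] jawdir 0.933 tilt [ 0.127  0.083 -0.988] w 0.0856 F [ 1.  -0.3 -0.1] T [-0.06  0.11  0.01]
q [-0.01  0.16 -0.17  2.04 -0.05  0.81  0.78]
tool shift cm [ 0.47  0.12 -0.17]
```

```bash
python3 -m crank '0.3 0.1 -0.2 0.12 -1;0.2 0 0 0.12 -1;0 0 0 0.1 -1;0 0 0 0.1 -1;0 0 0 0.1 -1'; python3 -c "
from h import *
st([.4945,.0738,.202])"; python3 -m crank '0 0 0 0.1 -1;0 0 0 0.1 -1'; python3 -c "
from h import *
st([.4945,.0738,.202])"
```

```text
t: 28.9
tcp_pos: [0.4945, 0.0747, 0.2031]
eef_rot: [0.603, 0.448, 0.562, -0.348]
ft_force: [0.1, 1.9, -3.6]
width: 0.0855
t 28.9 tcp [0.4945 0.0747 0.2031] jawdir 0.37 tilt [ 0.128  0.084 -0.988] w 0.0855 F [ 0.1  1.9 -3.6] T [0.25 0.17 0.43]
q [-0.07  0.16 -0.11  2.04 -0.06  0.8   0.23]
tool shift cm [ 0.1  -0.05  0.08]
t: 29.1
tcp_pos: [0.4944, 0.0753, 0.2034]
eef_rot: [0.554, 0.507, 0.523, -0.403]
ft_force: [3.8, 3.6, -11.9]
width: 0.0852
t 29.1 tcp [0.4944 0.0753 0.2034] jawdir 0.162 tilt [ 0.128  0.084 -0.988] w 0.0852 F [  3.8   3.6 -11.9] T [ 0.34 -0.64  3.59]
q [-0.1   0.16 -0.09  2.04 -0.06  0.8   0.03]
tool shift cm [ 0.13 -0.03  0.16]
```

The torque jumped from 0.4 to 3.6 N m, which means the hard stop. I'll back off ccw, lift clear and look.

```bash
python3 -m crank '0 0 0 -0.1 -1;0 0 0 -0.14 -1;0 0 0 0 -1'; python3 -c "
from h import *
st([.4945,.0738,.202])"; python3 -m crank '-2 0 0 0 -1;-3 0 0 0 -1;-3 0 0 0 -1;-4 0 0 0 -1;-2 0 0 0 -1;0 0 0 0 -1'; python3 -c "
from h import *
o,R=st([.45,-.2,.35])
up(robot.read_camera('side'),200,100,320,240,4,'pics/s19.png')"
```

```text
t: 29.4
tcp_pos: [0.4947, 0.076, 0.2045]
eef_rot: [0.611, 0.437, 0.568, -0.337]
ft_force: [-0.4, 0.0, 0.2]
width: 0.0855
t 29.4 tcp [0.4947 0.076  0.2045] jawdir 0.408 tilt [ 0.129  0.084 -0.988] w 0.0855 F [-0.4  0.   0.2] T [-0.1   0.19  0.02]
q [-0.07  0.16 -0.11  2.04 -0.06  0.8   0.26]
tool shift cm [ 0.22 -0.14  0.2 ]
t: 30.0
tcp_pos: [0.4758, 0.0635, 0.3498]
eef_rot: [0.605, 0.445, 0.563, -0.344]
ft_force: [0.9, 0.7, -0.8]
width: 0.0853
t 30.0 tcp [0.4758 0.0635 0.3498] jawdir 0.38 tilt [ 0.129  0.085 -0.988] w 0.0853 F [ 0.9  0.7 -0.8] T [-0.1   0.08  0.06]
q [-0.05 -0.02 -0.1   1.89 -0.07  1.13  0.25]
tool shift cm [ -2.58 -12.03  23.44]
```

View pics/s19.png

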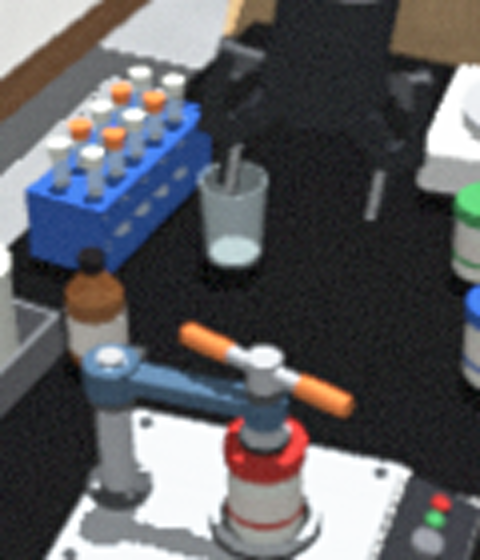

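```bash
python3 -m crank '0 -1.5 3 0 -1;0 -1.5 4 0 -1;0 -2 4 0 -1;0 -2 4 0 -1;0 -2 4 0 -1;0 -2 4 0 -1;0 0 0 0 -1'; python3 - <<'E'
from h import *
st()
s=robot.read_camera('side');t=robot.read_camera('top')
cv2.imwrite('pics/s20f.png',s)
up(s,210,160,280,270,7,'pics/s20.png');up(t,180,140,280,240,6,'pics/t20.png');cv2.imwrite('pics/t20f.png',t)
s0=cv2.imread('pics/s9.png')
for z in(.246,.2335): print(z,(proj('side',[.4935,.0740,z])[0]-[200,100])*4)
E
```

```text
t: 30.75
tcp_pos: [0.4572, -0.1973, 0.3173]
eef_rot: [0.6, 0.448, 0.563, -0.349]
ft_force: [0.2, 2.1, 0.7]
width: 0.0855
t 30.75 tcp [ 0.4572 -0.1973  0.3173] jawdir 0.367 tilt [ 0.122  0.086 -0.989] w 0.0855 F [0.2 2.1 0.7] T [0.   0.14 0.  ]
q [ 0.23  0.07  0.2   1.87 -0.16  1.13  0.87]
0.246 [262.63035581 339.62398746]
0.2335 [262.72483386 353.57297898]
```

View pics/s20.png

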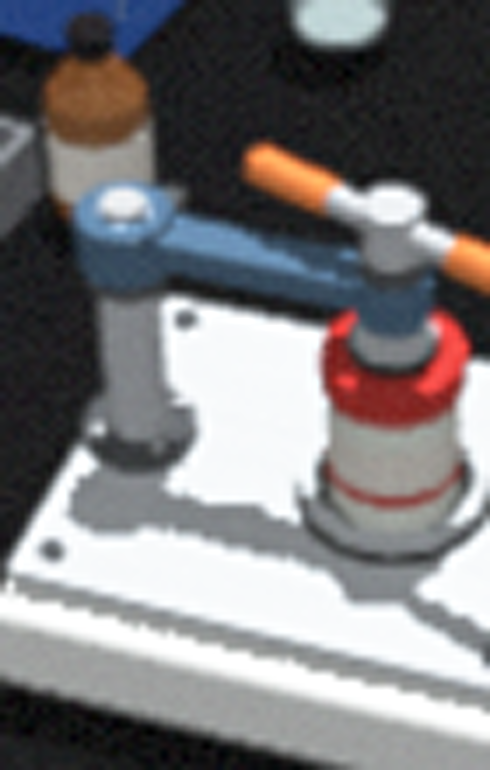

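View pics/t20.png

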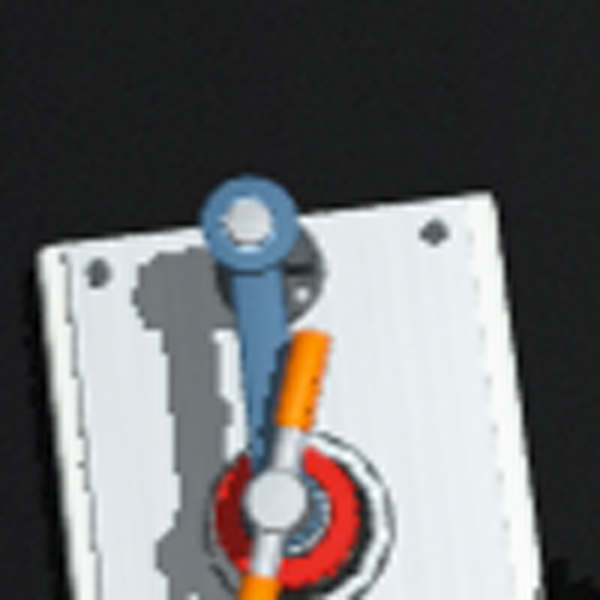

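View pics/t20f.png

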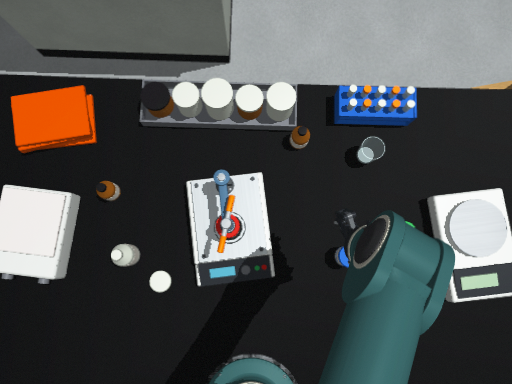

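```bash
python3 - <<'E'
from h import *
f=lambda X,Y:(180+(X+.5)/6-.5,140+(Y+.5)/6-.5)
hub=back('top',*f(274,500),.232);e=back('top',*f(315,334),.220);col=back('top',*f(249,222),.206)
print(hub,'arm',np.arctan2(*(hub-col)[1::-1])%6.283,'bar',np.arctan2(*(e-hub)[1::-1]))
st(); print(robot.finish_job())
E
```

```text
[0.49420874 0.07475565 0.232     ] arm 3.282054310548068 bar -0.19012355226988756
t 30.85 tcp [ 0.4583 -0.1927  0.3177] jawdir 0.372 tilt [ 0.122  0.088 -0.989] w 0.0852 F [-0.1  0.9 -0.1] T [-0.08  0.13 -0.02]
q [ 0.23  0.07  0.2   1.87 -0.16  1.13  0.86]
the job is handed in; nothing more can be done
None
```

The red-lidded jar is clamped on the shaker, and I handed the job in at about 31 s. I stood the jar in the nest and swung the clamp arm to its stop with closed fingers. Then I turned the T-handle clockwise in three strokes, with the open fingers pushing on both grips.

**Last checks**
- **Clamp arm:** at its stop. The final top picture puts it at 3.282 rad against 3.293 expected, within measuring error. During the swing it stopped moving under about 25 N.
- **T-handle:** against its hard stop. The torque rose from about 0.4 to 3.6 N m. The crossbar turned about 6.4 rad in total, and the hub's height in the picture fits the handle being fully down.
- **Jar:** upright in the nest with the foot on its lid, as seen in the side picture. I judged the pressing force only from the handle being at its stop, not by measuring it.
- **Bystanders:** the bottles and the beaker stand where they were in the last top picture. The robot hid most of the blue- and green-lidded jars there. They stood in place in earlier pictures, and I felt no contact force after that.
- **Robot:** gripper open and touching nothing at hand-in.

The tool slowly tilted to about 9° during the work. That did not affect the result.

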